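# Tighten the centre nut of a stool seat with an adjustable spanner

### The arm

A 6-joint arm with a two-finger parallel gripper is mounted at the origin on the work surface. World frame = base frame: x ahead of the robot, y to its left, z up, the work surface at z = 0. Lengths are in m, angles in rad, forces in N, time in s.
With the tool pointing down it reaches from about 0.35 to 0.975 m from the base axis. Payload 4.9 kg.
Tool frame: the origin (TCP) lies at the very end of the fingers, on their centre line; the grasp point (between the pads) lies 19 mm behind it (ctrl.pinch_z is the distance from the TCP to the grasp point, in m); z points along the fingers, y is the direction in which the jaws open and shut (so a half turn about z gives the same grasp; the last joint's range is limited). The gripper opens to 85 mm and grips with 20 to 120 N. Pads are 22 mm wide; open, the fingers measure 114 mm over their backs; the gripper's body (76 mm by 85 mm) begins 54 mm behind the grasp point. The pads swing forward as they close: fully open they stand 13 mm farther back than shut.
Start: joints at [-0.119, 0.053, 1.613, -0, 1.476, -0.119], TCP at [0.625, 0, 0.231] pointing down, gripper open.
Joint ranges: [-3.01, 3.01], [-1.01, 2.22], [0.06, 2.58], [-1.02, 4.17], [0.09, 2.62], [-3.14, 3.14]. Speed limits (rad/s): [2.57, 2.57, 3.14, 3.14, 3.14, 3.14].

### API

Orientations are given as a rotation vector (axis times angle).
In Python, from station import ctrl gives the robot as it stands.
- The arm moves only by the tool carry_out, never from a script. Its argument "series" is a list of rows, each a list of 7 numbers: the shift along the world's x, y, z each as a share of 0.025 m, from -1 to 1, then the turn, a rotation vector about the world's x, y, z each as a share of 0.1 rad, from -1 to 1, then the opening, from 0 (shut) to 1 (fully open). A call has 1 to 12 rows; each row shifts and turns the commanded pose from where the row before left it; what a row does not reach is not made up. A row lasts 1/10 s, in which the tool goes at most 50 mm and 8.59 degrees, less where a joint would pass 70% of its speed; a pose out of reach is approached as far as the arm can. A call with a number of a shift or a turn outside -1 to 1 is refused whole. A call with a gripper value outside its range is refused whole. The fingers move at their own pace and stop on an object; "grip_force" is the grip in N (left out, the last holds). Time passes only in rows, so rows that do not move let the fingers close. It gives the time, the measured TCP pose, the force and the opening at its end, in the units of the state.
- ctrl.get_obs(): the state, without advancing time (a new reading comes with each control period).
- ctrl.get_image(name): name is "scene" or "side" or "wrist"; returns a dict with "frame" (384x512x3 uint8, blue, green, red), "fx", "fy", "cx", "cy" (pixels), "R" (3x3) and "t" (3): a world point X has camera coordinates R X + t; the wrist camera has in their place "hand_eye" (4x4, takes a point from camera to tool coordinates, whose origin is the TCP and whose axes are the flange's). Camera axes: x right, y down, z forward; pixel columns grow to the right and rows downward; lengths in m; the calibration is good to about 2 mm. A picture is of the moment at which its call begins: read the wrist's pose just before it. There is no depth.
- ctrl.finish_job(): hands the job in, once; it reports no verdict.
Trained networks look in a picture, given as the dict that the camera call returned (one of the last four; its "shot" number tells which), for a name from the list of things; names that differ only in an ending like _2 or _b are one class to them, and where a whole thing is asked for, a point or a joint stands for the part that bears it (a point fixed in the world has none). Each returns a list of dicts, best first, with "p" (0 to 1); they miss things now and then, are a little off and sometimes report something else, mostly with a low value. They report only what shows in the picture. A call takes as long as a camera call.
- ctrl.trace(picture, name): "mask" (384x512 bool, what is visible of it) and "rect" ([left, top, width, height] as shares, 0 to 1, of the picture: columns of its width, rows of its height, round what is visible of it).
- ctrl.mark_of(picture, name): "position" ([column, row] as shares, 0 to 1, of the picture: columns of its width, rows of its height: a listed point, or the origin of a listed thing).
The state is a dict: "t": time; "q": joint angles; "dq": joint speeds; "effort": joint torques, N m; "tool_pos": TCP position; "tool_rot": TCP orientation; "contact_force": force on the tool from outside, world axes, zero at the start; "wrist_torque": the same for the moment, N m; "opening": finger opening in m.
Only numpy, scipy, OpenCV 4.12 (cv2) and the standard library are available. Lean on these libraries where they do the work, as an engineer would, in place of code of your own. Each camera call takes 0.05 s, during which the arm holds its last target.

### The job

The centre nut under this upturned stool seat is loose. Slide the wide-open adjustable spanner fully onto the nut, roll its worm with light, slow wipes of a fingertip until the jaws just fit the nut, then swing the handle clockwise (seen from above) until the nut is fully home. Leave the spanner lying on the nut with its jaws still snug, and do not disturb the sanding block, paint tin or brush.

Things in the scene. Friction and masses are not known exactly. Their poses are not given: they have to be found in the camera images.
- seat: Upturned square wooden stool seat, 340 x 340 mm, on two battens; fixed to the table. Its flat upper face is 52 mm above the table and above this origin (the centre, at table height). A flush steel plate surrounds the nut in the middle of the face; nothing else stands up from the seat.
- nut_top (a point): Centre of the top of the plain steel hex nut in the middle of the seat. The nut is 24 mm across flats (27.7 mm across corners) and 14 mm high, standing on the seat's face; a stud end shows 3 mm above it. z is up; the point's x axis points to one of the nut's corners and turns with the nut.
- nut (a joint): Turn of the nut in rad, growing clockwise seen from above; it starts anywhere from 0 to 0.35 and is fully home, against a hard stop, at 0.80. It drags with about 0.2 N m.
- wrench: Plain steel adjustable spanner, 253 mm long, 0.5 kg, flat on the seat, 35 to 55 mm short of the nut, mouth towards it. Origin: underside, where the nut's axis sits when seated with the fixed jaw touching. +x out of the mouth, +y to the movable jaw, z up. Head 14 mm thick; fixed jaw face y = -12 mm, jaw tips x = +16, throat bottom x = -15.5 (a nut corner points into it, flats along the jaws).
- handle (a point): Point on the handle's upper face, 105 mm behind the spanner's origin (x = -105, y = 0, z = +14 mm there). The handle is a straight bar 22 mm wide, 14 mm thick, flat on the seat, from x = -85 to a round end at -237 mm. Centre of mass near x = -80. With snug jaws it turns the nut; above about 0.6 N m (4 N at 150 mm from the nut) the worm gives way and the jaws spring; loose jaws slip.
- jaw (a joint): Opening of the jaws less 24 mm, in m: 0 when the faces are exactly as far apart as the nut's flats, positive when wider. Starts between about 0.0045 and 0.0068. Only the worm moves it.
- worm: Knurled steel roller in a window of the spanner's head, 20 mm diameter, 16 mm long. Origin: its centre, at x = -34, y = +1, z = +10.3 mm in the spanner's frame; axle along the spanner's y, this body turns about it. Stays where it is left. Touch it slowly: more than 25 N of force from the fingers, even for a moment, bruises it.
- worm_top (a point): Highest point of the worm, 20.3 mm above the seat's face, 6 mm above the head and higher than nut and stud, so a closed fingertip can press it from above and wipe along the spanner's x. Wiping towards the mouth (+x) closes the jaws, 1 mm per 10 mm of wipe; it takes 5 to 6 N of pull, so some 11 to 15 N of pressure. When the jaws meet the nut the worm stops and the finger skids.
- sanding_block: Cork sanding block, 65 x 100 x 28 mm, lying loose on the far part of the seat; origin under its centre. Leave alone.
- paint_tin: Paint tin, 80 mm diameter, 100 mm high, standing on the table right of the seat; origin under its centre. Leave alone.
- brush: Paint brush, 170 mm long, lying on the table right of the seat; origin under its middle. Leave alone.

How it is judged:
On the way, in this order (a step that is already met when the one before it is completed fails the run):
1. the open spanner lies flat on the seat, pushed fully onto the nut (x of nut_top in the frame of wrench between -0.004 and 0.003 m and y of nut_top in the frame of wrench between -0.003 and 0.01 m and z of nut_top in the frame of wrench above 0.009 m), for 0.2 s.
2. the worm is rolled until the jaws fit the nut with less than 1.5 mm to spare (value of joint jaw below 0.0015 m and horizontal distance between nut_top and wrench below 0.005 m), for 0.2 s.
3. the nut is turned home with the jaws snug on it (value of joint nut above 0.74 rad and value of joint jaw below 0.0022 m and horizontal distance between nut_top and wrench below 0.006 m), for 0.1 s.
At the end, for the whole second after the job is handed in: The nut is home (within 0.06 rad of its stop), the spanner lies flat and still on it (its seat point within 6 mm of the nut's axis) and its jaws are still snug (opening less than 2.2 mm wider than the nut) (all of step 3 and z of nut_top in the frame of wrench above 0.009 m and angle between wrench's own z axis and vertical below 0.06 rad and linear speed of wrench below 0.02 m/s); the robot touches nothing.
It fails at once if the fingers press the worm with more than 25 N (contact force between the fingers and worm above 25 N).
It fails at once if the sanding block is moved more than 20 mm (distance of sanding_block from where it was at the start of the episode above 0.02 m).
It fails at once if the paint tin is moved more than 20 mm (distance of paint_tin from where it was at the start of the episode above 0.02 m).
It fails at once if the brush is moved more than 20 mm (distance of brush from where it was at the start of the episode above 0.02 m).
It also fails if it takes over 72 s, if anything falls off the work surface, if the arm or the gripper's body presses on something with over 40 N, if the wrist force passes 120 N, or if a joint passes its speed limit or range.

## Working session

There is one attempt and no reset: what is moved stays moved. The work goes in short steps, Python scripts to look and compute and a tool call to move; the robot and the scene stay as the last step left them, time stands still between calls to the robot, and variables do not carry over. Pictures are saved under pics/ and viewed, and the job is handed in when it is done.

Besides the shell and the picture viewer there is one more tool, called after ">>>" by a JSON object that holds its "name" and its "arguments". carry_out: Moves the arm, as the interface text tells. Shift numbers are shares of 0.025 m and turn numbers shares of 0.1 rad, none past 1 either way. Its arguments: {"type":"object","properties":{"series":{"type":"array"},"grip_force":{"type":"number"}},"required":["series"]}

```bash
ls -la; mkdir -p pics; cat > h.py <<'E'
import numpy as np, cv2
from scipy.spatial.transform import Rotation as Ro
from station import ctrl
def cam(name):
    o=ctrl.get_obs(); p=ctrl.get_image(name)
    if 'R' in p: R=np.array(p['R']);t=np.array(p['t'])
    else:
        T=np.eye(4);T[:3,:3]=Ro.from_rotvec(o['tool_rot']).as_matrix();T[:3,3]=o['tool_pos']
        M=np.linalg.inv(T@np.array(p['hand_eye']));R=M[:3,:3];t=M[:3,3]
    return p,R,t
def ray(p,R,t,px,z):
    d=R.T@np.array([(px[0]-p['cx'])/p['fx'],(px[1]-p['cy'])/p['fy'],1]);c=-R.T@t
    return c+d*(z-c[2])/d[2]
def proj(p,R,t,X):
    c=R@np.array(X)+t; return np.array([p['fx']*c[0]/c[2]+p['cx'],p['fy']*c[1]/c[2]+p['cy']])
def mark(p,R,t,n,z):
    r=ctrl.mark_of(p,n)
    return [(round(a['p'],2),(np.array(a['position'])*[512,384]).round(1),ray(p,R,t,np.array(a['position'])*[512,384],z).round(4)) for a in r[:2]]
E
python3 - <<'E'
from h import *
print(ctrl.get_obs())
for n in ['scene','side','wrist']:
    p,R,t=cam(n); cv2.imwrite(f'pics/a_{n}.png',p['frame'])
    print(n,p['fx'],'cam at',(-R.T@t).round(3))
    for k,z in [('nut_top',.066),('wrench',.052),('handle',.066),('worm_top',.0723),('worm',.0623),('sanding_block',.052),('paint_tin',0),('brush',0),('seat',0)]:
        print(k,mark(p,R,t,k,z))
E
```

```text
total 12
drwxr-xr-x  3 agent agent 4096 Dec  5 22:45 .
drwxr-xr-x 23 root  root  4096 Dec  5 22:45 ..
drwxr-xr-x  2 agent agent 4096 Dec  5 22:45 pics
{'t': 0.0, 'q': array([-1.18995283e-01,  5.33818131e-02,  1.61429258e+00, -3.19298656e-05,
        1.47601885e+00, -1.18996813e-01]), 'dq': array([ 8.53820323e-05, -8.15405671e-04,  4.19195340e-04, -2.09571775e-03,
        3.10256387e-04,  2.05961812e-04]), 'effort': array([ 2.70554956e-04, -3.93670499e+01, -3.70175600e+01, -1.62778279e-04,
        6.93513779e-03, -6.06393527e-06]), 'tool_pos': array([6.24371077e-01, 6.96106716e-05, 2.30048406e-01]), 'tool_rot': array([-2.22028223e+00, -2.22029241e+00,  2.07785211e-03]), 'contact_force': array([ 0.48946032, -1.00161085,  0.41813801]), 'wrist_torque': array([ 0.01679987, -0.01844735,  0.02080451]), 'opening': 0.08581829194341267}
scene 363.45924209780856 cam at [1.078 0.004 0.774]
nut_top [(0.46, array([314.1, 194. ]), array([0.5611, 0.0282, 0.066 ]))]
wrench [(0.82, array([291.6, 195.1]), array([ 0.5663, -0.0243,  0.052 ]))]
handle [(0.8, array([251.4, 195.5]), array([ 0.5986, -0.1168,
[... 1679 characters left out ...]
187.4]), array([ 0.5691, -0.018 ,  0.052 ]))]
handle [(0.69, array([229.5, 285.8]), array([ 0.5946, -0.1193,  0.066 ])), (0.54, array([210.5, 222. ]), array([ 0.5776, -0.0493,  0.066 ]))]
worm_top [(0.57, array([210.2, 221.9]), array([ 0.5782, -0.0468,  0.0723]))]
worm [(0.7, array([208.7, 221.9]), array([ 0.5753, -0.0506,  0.0623]))]
sanding_block [(0.87, array([302.4,  54.9]), array([0.6638, 0.1049, 0.052 ])), (0.43, array([205.3, 225.5]), array([ 0.5701, -0.0583,  0.052 ]))]
paint_tin [(0.62, array([201.6, 142.4]), array([0.5613, 0.0203, 0.    ]))]
brush []
seat [(0.96, array([202.1, 142.7]), array([0.5618, 0.0199, 0.    ])), (0.39, array([300.8,  56.4]), array([0.6687, 0.1097, 0.    ]))]
```

View pics/a_wrist.png

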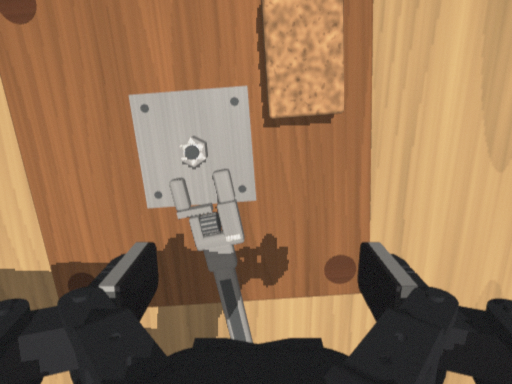

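View pics/a_scene.png

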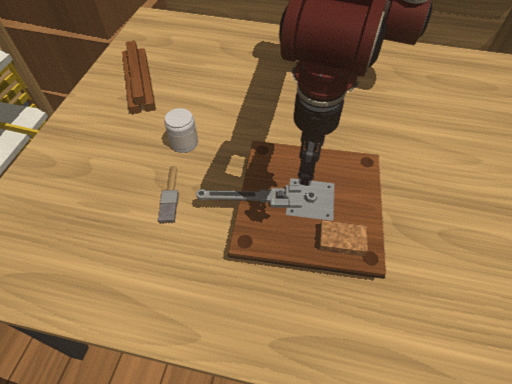

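View pics/a_side.png

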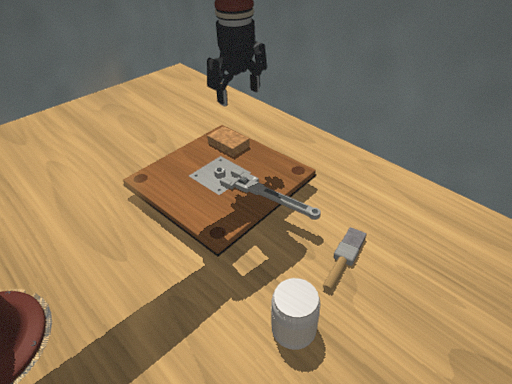

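The wrist view shows the nut at about (194,152), the jaw tips at (178,181) and (221,172), the worm at (208,223), and the handle running down to (243,340). The sanding block is at the top right, clear of the work. I'll move above the handle, line up the yaw and look closer.

>>> {"name": "carry_out", "arguments": {"series": [[-0.224, -0.944, -0.24, 0, 0, 0.46, 1], [-0.224, -0.944, -0.24, 0, 0, 0.46, 1], [-0.224, -0.944, -0.24, 0, 0, 0.46, 1], [-0.224, -0.944, -0.24, 0, 0, 0.46, 1], [-0.224, -0.944, -0.24, 0, 0, 0.46, 1], [0, 0, 0, 0, 0, 0, 1], [0, 0, 0, 0, 0, 0, 1]]}}

```text
t: 2.2
tool_pos: [0.5969, -0.118, 0.2012]
tool_rot: [-1.953, -2.46, -0.001]
contact_force: [0.6, -0.3, 0.4]
opening: 0.0855
```

```bash
cat > look.py <<'E'
import sys
from h import *
tag=sys.argv[1]
o=ctrl.get_obs();print(o['t'],o['tool_pos'],o['tool_rot'],o['contact_force'],o['opening'])
for n in sys.argv[2].split(','):
    p,R,t=cam(n); cv2.imwrite(f'pics/{tag}_{n}.png',cv2.resize(p['frame'],(800,600),interpolation=cv2.INTER_CUBIC))
    np.savez(f'pics/{tag}_{n}.npz',f=p['frame'],R=R,t=t,K=[p['fx'],p['fy'],p['cx'],p['cy']])
    for k,z in [('nut_top',.066),('wrench',.052),('handle',.066),('worm_top',.0723)]:
        print(n,k,mark(p,R,t,k,z))
E
python3 look.py b wrist,scene,side
```

```text
2.2 [ 0.59691452 -0.11803068  0.20123269] [-1.95344055e+00 -2.45981565e+00 -6.27284489e-04] [ 0.63898992 -0.33097243  0.38289597] 0.0854590410372664
wrist nut_top []
wrist wrench []
wrist handle [(0.8, array([256.9, 181.6]), array([ 0.5953, -0.1194,  0.066 ]))]
wrist worm_top [(0.89, array([252.7,  93.6]), array([ 0.5758, -0.05  ,  0.0723]))]
scene nut_top []
scene wrench [(0.85, array([290.6, 196.6]), array([ 0.5712, -0.0259,  0.052 ])), (0.31, array([182.5, 143.6]), array([ 0.4646, -0.3391,  0.052 ]))]
scene handle [(0.71, array([289.9, 195.3]), array([ 0.5777, -0.0276,  0.066 ])), (0.62, array([254.1, 192.9]), array([ 0.5897, -0.1122,  0.066 ]))]
scene worm_top [(0.82, array([282.9, 193.1]), array([ 0.5796, -0.0446,  0.0723]))]
side nut_top [(0.46, array([219.3, 168.7]), array([0.5682, 0.0219, 0.066 ]))]
side wrench [(0.64, array([228.5, 177.7]), array([ 0.5718, -0.0073,  0.052 ])), (0.28, array([227.7, 144.3]), array([0.6649, 0.1054, 0.052 ]))]
side handle [(0.63, array([266.3, 193.6]), array([ 0.5845, -0.1258,  0.066 ]))]
side worm_top [(0.76, array([245.1, 176.3]), array([ 0.5877, -0.0514,  0.0723]))]
```

View pics/b_wrist.png

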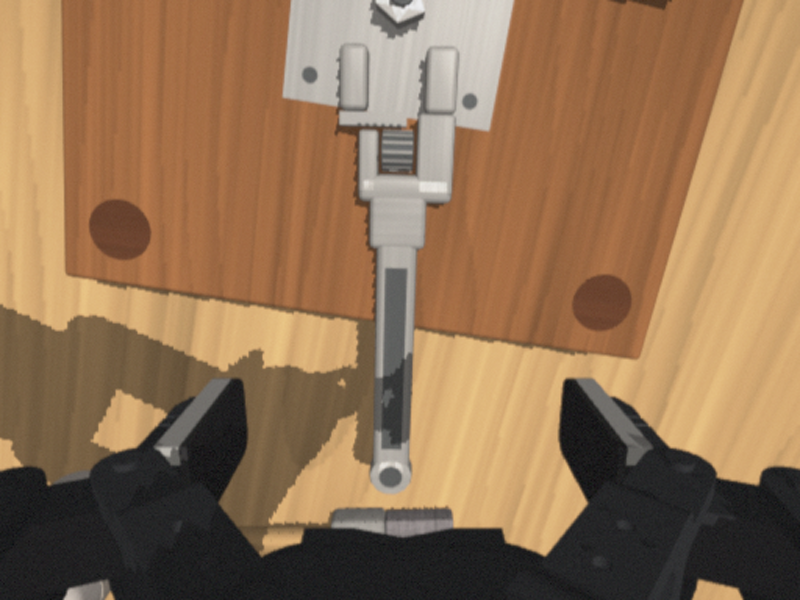

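The spanner is nearly lined up with the tool. The handle runs from about (395,250) to (390,475) and the worm is at (397,150). The nut is cut off at the top (400,5), so I'll move the camera forward along the spanner to see both.

>>> {"name": "carry_out", "arguments": {"series": [[-0.2, 0.85, 0, 0, 0, 0, 1], [-0.2, 0.85, 0, 0, 0, 0, 1], [-0.2, 0.85, 0, 0, 0, 0, 1], [0, 0, 0, 0, 0, 0, 1], [0, 0, 0, 0, 0, 0, 1]]}}

```text
t: 3.45
tool_pos: [0.582, -0.0543, 0.2014]
tool_rot: [1.951, 2.462, -0.0]
contact_force: [0.3, -0.7, 0.8]
opening: 0.0854
```

```bash
python3 look.py c wrist
```

```text
3.45 [ 0.58204523 -0.05425089  0.20141619] [ 1.95058554e+00  2.46195026e+00 -3.28742424e-04] [ 0.30546103 -0.73848428  0.7632208 ] 0.08542008490004925
wrist nut_top [(0.92, array([259.3,  87.7]), array([0.5648, 0.0192, 0.066 ]))]
wrist wrench [(0.63, array([257.9, 133. ]), array([ 0.5722, -0.017 ,  0.052 ]))]
wrist handle [(0.69, array([255.2, 253.3]), array([ 0.5942, -0.1213,  0.066 ])), (0.2, array([255.7, 133.9]), array([ 0.5703, -0.0168,  0.066 ]))]
wrist worm_top [(0.59, array([253.6, 177.4]), array([ 0.5766, -0.0515,  0.0723]))]
```

View pics/c_wrist.png

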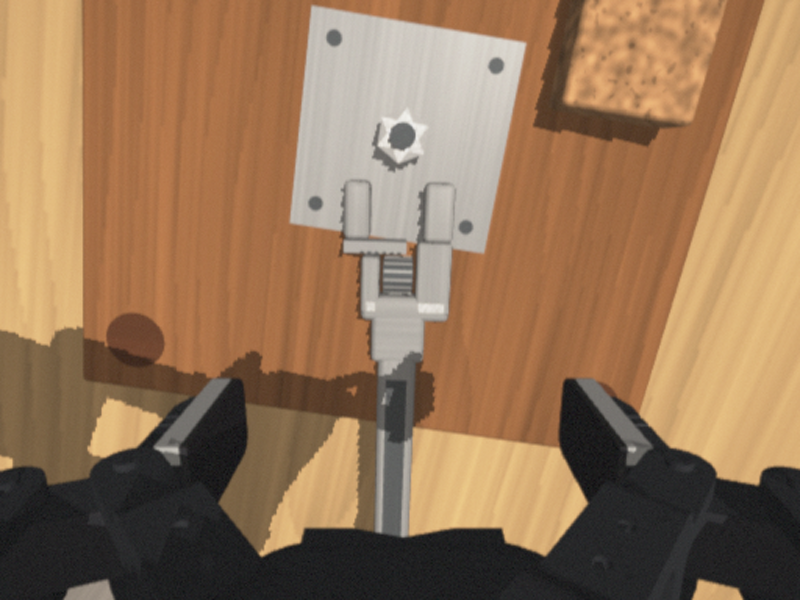

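The nut is at (402,135) in the 800 px picture, with the mouth just short of it. Next I'll look closer for the nut's angle.

>>> {"name": "carry_out", "arguments": {"series": [[-0.15, 0.7, -0.8, 0, 0, 0, 1], [-0.15, 0.7, -0.8, 0, 0, 0, 1], [0, 0, -0.8, 0, 0, 0, 1], [0, 0, -0.8, 0, 0, 0, 1], [0, 0, 0, 0, 0, 0, 1], [0, 0, 0, 0, 0, 0, 1]]}}

```text
t: 4.3
tool_pos: [0.5745, -0.0196, 0.1213]
tool_rot: [-1.952, -2.461, 0.001]
contact_force: [0.9, 1.0, -0.1]
opening: 0.0852
```

```bash
python3 look.py d wrist
cat > rect.py <<'E'
import sys
from h import *
tag,z,cx,cy,yaw,sc=sys.argv[1],*map(float,sys.argv[2:7])
d=np.load(f'pics/{tag}.npz');fx,fy,px,py=d['K'];R,t=d['R'],d['t']
K=np.array([[fx,0,px],[0,fy,py],[0,0,1]])
# spanner-aligned view: image up = dir yaw (deg), right = yaw-90
a=np.deg2rad(yaw);u=np.array([np.cos(a),np.sin(a)]);r=np.array([np.sin(a),-np.cos(a)])
W,H=640,600
A=np.eye(3);B=np.zeros((3,3))
# pixel (i,j)-> world
B[:2,0]=r/sc;B[:2,1]=-u/sc;B[:2,2]=np.array([cx,cy])-r*W/2/sc+u*H/2/sc;B[2]=[0,0,1]
P=K@np.column_stack([R[:,0],R[:,1],R[:,2]*z+t])@B
im=cv2.warpPerspective(d['f'],P,(W,H),flags=cv2.INTER_CUBIC|cv2.WARP_INVERSE_MAP)
s=sc*.01
for k in range(-20,21):
    if 0<W/2+k*s<W: cv2.line(im,(int(W/2+k*s),0),(int(W/2+k*s),8 if k else 600),(0,0,255),1)
    if 0<H/2+k*s<H: cv2.line(im,(0,int(H/2+k*s)),(8 if k else 640,int(H/2+k*s)),(0,0,255),1)
cv2.imwrite(f'pics/{tag}_rect{sys.argv[7]}.png',im)
E
python3 rect.py d_wrist .066 .5648 .0192 102 8000 1; python3 rect.py d_wrist .066 .572 -.017 102 6000 2
```

```text
4.3 [ 0.57447195 -0.01959601  0.12130889] [-1.95219606e+00 -2.46072152e+00  5.26841668e-04] [ 0.89817495  0.95715554 -0.08907381] 0.08515858985976145
wrist nut_top [(0.8, array([259.7, 144.9]), array([0.5651, 0.0199, 0.066 ]))]
wrist wrench []
wrist handle [(0.6, array([253.5, 349.3]), array([ 0.5938, -0.1209,  0.066 ]))]
wrist worm_top [(0.8, array([252.9, 264.5]), array([ 0.578 , -0.0537,  0.0723])), (0.44, array([258.2, 145.8]), array([0.5642, 0.02  , 0.0723]))]
```

View pics/d_wrist.png

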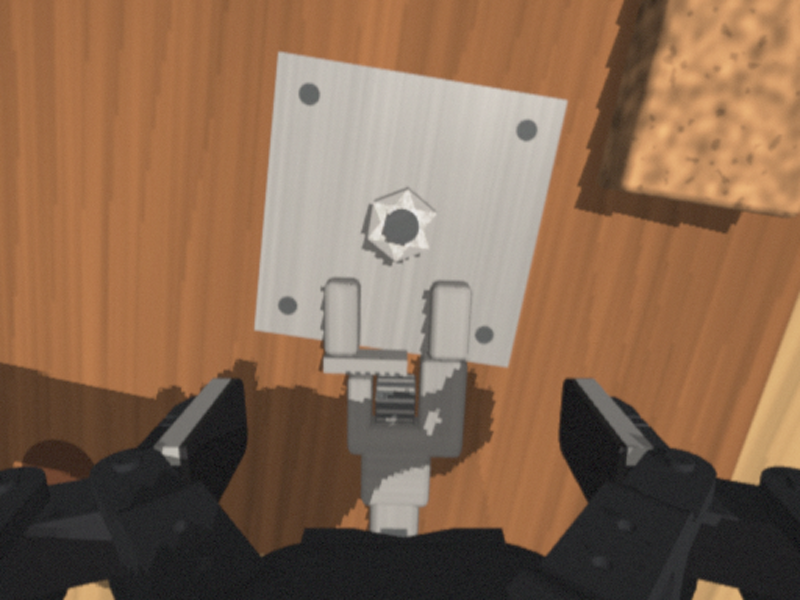

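View pics/d_wrist_rect1.png

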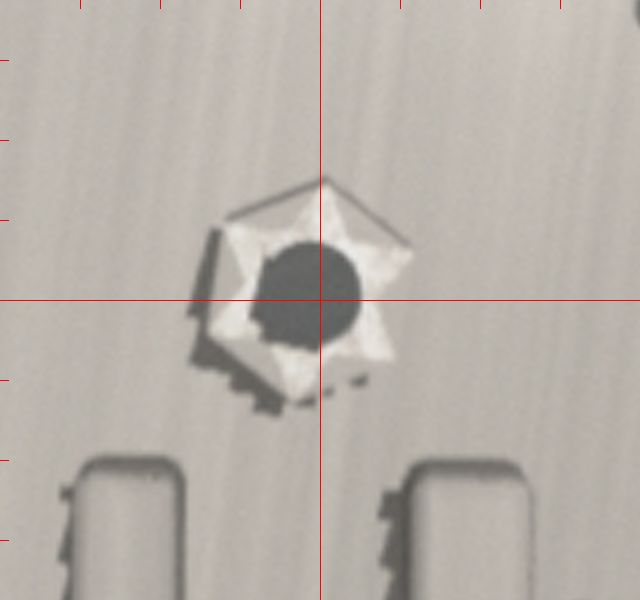

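View pics/d_wrist_rect2.png

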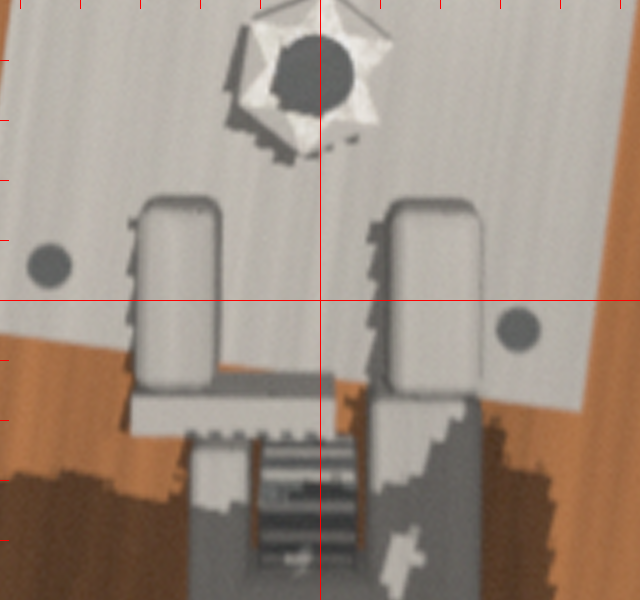

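In the rectified views the nut centre is at about (0.5634, 0.0200) and a corner points at a yaw of about 94.5°. The jaw gap measures about 28.7 mm, which is plausible. The spanner's origin is at about (0.5713, -0.0161), with the nut 37 mm ahead of it. I'll check the handle's yaw before gripping.

```bash
python3 rect.py b_wrist .066 .5931 -.1188 102 4000 1;python3 - <<'E'
from scipy.spatial.transform import Rotation as R
import numpy as np
m=R.from_rotvec([-1.952,-2.461,.001]).as_matrix();print(np.rad2deg(np.arctan2(m[1,0],m[0,0])))
E
```

```text
103.15896236741168
```

View pics/b_wrist_rect1.png

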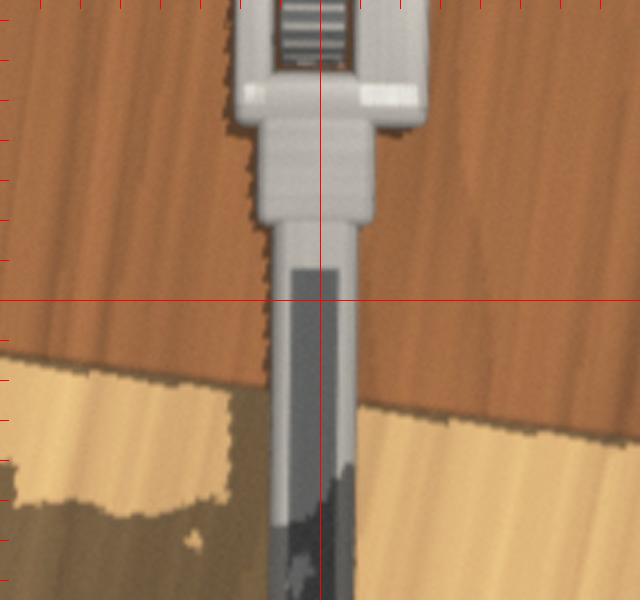

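The handle's centreline passes through about (0.592, -0.119) at a yaw of 101.4°. I'll move over it, go down and grip gently.

>>> {"name": "carry_out", "arguments": {"series": [[0.175, -0.994, 0, 0, 0, -0.075, 1], [0.175, -0.994, 0, 0, 0, -0.075, 1], [0.175, -0.994, 0, 0, 0, -0.075, 1], [0.175, -0.994, 0, 0, 0, -0.075, 1], [0, 0, -0.8, 0, 0, 0, 1], [0, 0, -0.8, 0, 0, 0, 1], [0, 0, -0.6, 0, 0, 0, 1], [0, 0, -0.4, 0, 0, 0, 1], [0, 0, 0, 0, 0, 0, 1], [0, 0, 0, 0, 0, 0, 0.5]], "grip_force": 20}}

```text
t: 5.55
tool_pos: [0.5924, -0.1186, 0.0568]
tool_rot: [1.988, 2.432, 0.0]
contact_force: [-0.6, -0.1, 0.2]
opening: 0.0734
```

>>> {"name": "carry_out", "arguments": {"series": [[0, 0, 0, 0, 0, 0, 0.35], [0, 0, 0, 0, 0, 0, 0.25], [0, 0, 0, 0, 0, 0, 0.2], [0, 0, 0, 0, 0, 0, 0.1], [0, 0, 0, 0, 0, 0, 0.1], [0, 0, 0, 0, 0, 0, 0.1]]}}

```text
t: 6.15
tool_pos: [0.5928, -0.1187, 0.0571]
tool_rot: [1.988, 2.431, 0.002]
contact_force: [1.4, 0.3, 1.8]
opening: 0.0216
```

The opening reads 21.6 mm, so it has the 22 mm handle. I'll check how the jaws sit relative to the nut.

```bash
python3 look.py e wrist;  python3 rect.py e_wrist .066 .568 -.000 101.4 6000 1
```

```text
6.15 [ 0.59282455 -0.11871662  0.05713722] [1.98754186e+00 2.43074992e+00 1.74140128e-03] [1.39330768 0.32942305 1.75291359] 0.021563283789810518
wrist nut_top []
wrist wrench []
wrist handle [(0.57, array([259. , 260.1]), array([ 0.5925, -0.1205,  0.066 ]))]
wrist worm_top [(0.66, array([253.1,  91. ]), array([ 0.5761, -0.0513,  0.0723]))]
```

View pics/e_wrist_rect1.png

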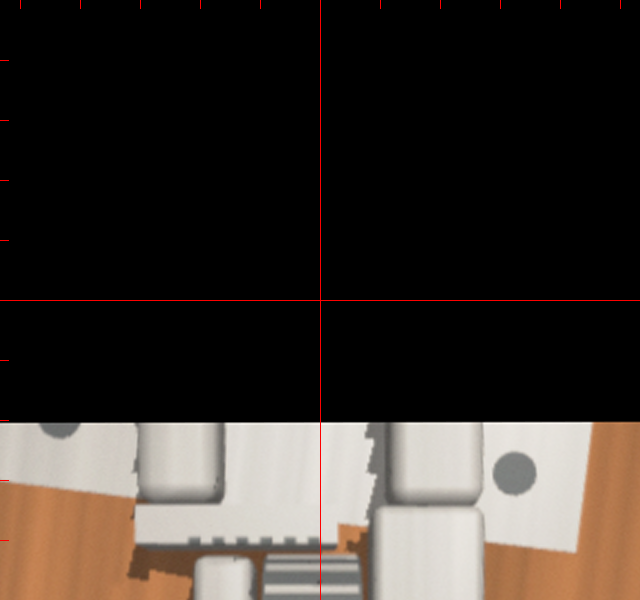

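View pics/e_wrist.png

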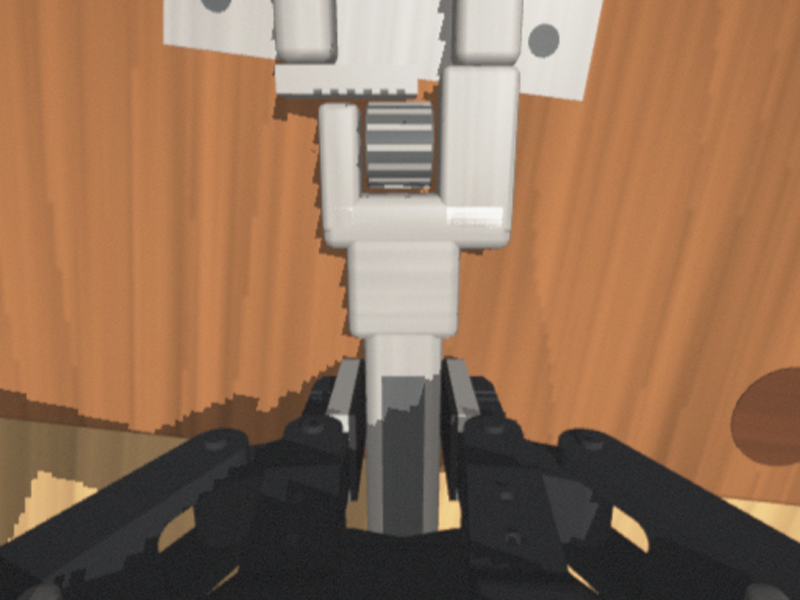

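The jaw faces are consistent with my earlier measurement, but the nut is now above this view. I'll line up the yaw and the sideways position first, staying short of the nut.

>>> {"name": "carry_out", "arguments": {"series": [[-0.155, 0.052, 0, 0, 0, -0.304, 0.1], [-0.155, 0.052, 0, 0, 0, -0.304, 0.1], [-0.155, 0.052, 0, 0, 0, -0.304, 0.1], [-0.155, 0.052, 0, 0, 0, -0.304, 0.1], [0, 0, 0, 0, 0, 0, 0.1], [0, 0, 0, 0, 0, 0, 0.1]]}}

```text
t: 7.0
tool_pos: [0.577, -0.1142, 0.0571]
tool_rot: [2.131, 2.306, -0.0]
contact_force: [1.3, -3.0, 5.3]
opening: 0.0214
```

```bash
python3 look.py f wrist,scene,side;  python3 rect.py f_side .066 .566 .005 94.5 6000 1; python3 rect.py f_scene .066 .566 .005 94.5 6000 1
```

```text
7.0 [ 0.57702482 -0.11424807  0.05709337] [ 2.13131178e+00  2.30560695e+00 -4.30236563e-04] [ 1.28749066 -2.95594161  5.30522238] 0.021395624606034766
wrist nut_top []
wrist wrench []
wrist handle [(0.88, array([258.9, 261.8]), array([ 0.5765, -0.1169,  0.066 ]))]
wrist worm_top [(0.82, array([254.6,  91. ]), array([ 0.5692, -0.0454,  0.0723]))]
scene nut_top [(0.64, array([306.8, 193.9]), array([0.5646, 0.0111, 0.066 ]))]
scene wrench [(0.57, array([295.1, 197.5]), array([ 0.5714, -0.0148,  0.052 ]))]
scene handle [(0.67, array([252.7, 189.1]), array([ 0.5796, -0.118 ,  0.066 ]))]
scene worm_top [(0.63, array([284.2, 191.8]), array([ 0.5752, -0.0422,  0.0723]))]
side nut_top [(0.61, array([217.9, 167.7]), array([0.5683, 0.0275, 0.066 ]))]
side wrench [(0.85, array([230.1, 176.6]), array([ 0.5773, -0.0068,  0.052 ]))]
side handle []
side worm_top [(0.93, array([240.4, 175. ]), array([ 0.5832, -0.0397,  0.0723]))]
```

View pics/f_scene_rect1.png

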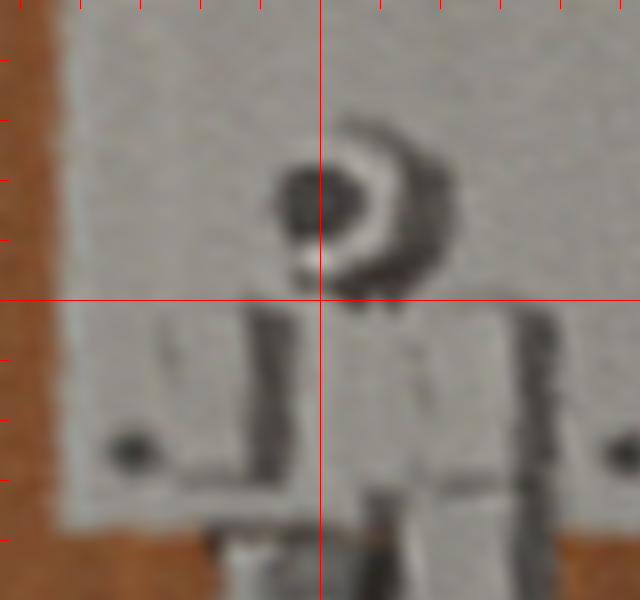

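View pics/f_side_rect1.png

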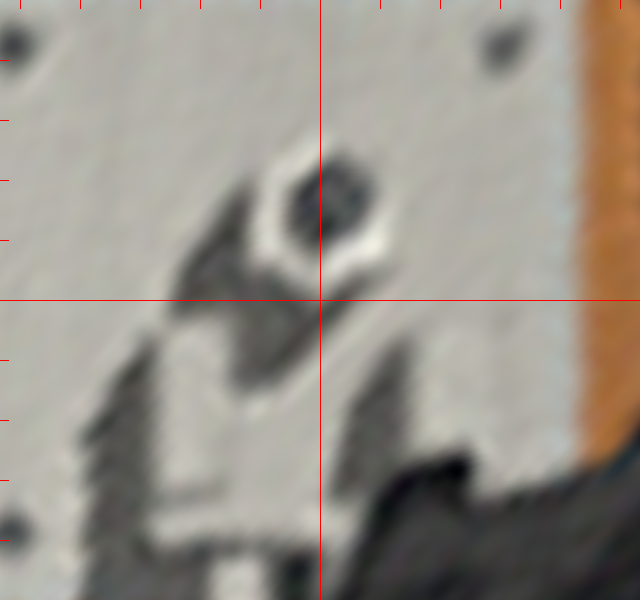

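View pics/f_wrist.png

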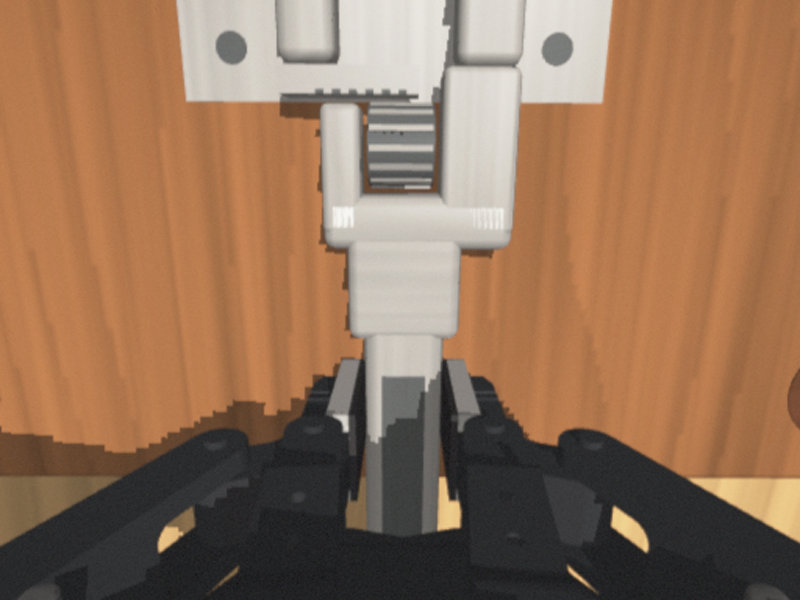

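Both overhead views show the nut centred between the jaws, with the tips roughly 16 to 20 mm short of its centre. I'll slide forward now.

>>> {"name": "carry_out", "arguments": {"series": [[-0.016, 0.2, 0, 0, 0, 0, 0.1], [-0.016, 0.2, 0, 0, 0, 0, 0.1], [-0.016, 0.2, 0, 0, 0, 0, 0.1], [-0.016, 0.2, 0, 0, 0, 0, 0.1], [0, 0, 0, 0, 0, 0, 0.1]]}}

```text
t: 8.25
tool_pos: [0.5752, -0.0946, 0.0571]
tool_rot: [2.13, 2.307, -0.003]
contact_force: [0.3, -4.8, 6.9]
opening: 0.0211
```

>>> {"name": "carry_out", "arguments": {"series": [[-0.008, 0.1, 0, 0, 0, 0, 0.1], [-0.008, 0.1, 0, 0, 0, 0, 0.1], [-0.008, 0.1, 0, 0, 0, 0, 0.1], [0, 0, 0, 0, 0, 0, 0.1]]}}

```text
t: 8.65
tool_pos: [0.5746, -0.0875, 0.0571]
tool_rot: [2.13, 2.306, -0.004]
contact_force: [0.7, -5.0, 6.4]
opening: 0.0209
```

```bash
python3 look.py g wrist,scene,side;  python3 rect.py g_side .066 .566 .005 94.5 6000 1; python3 rect.py g_scene .066 .566 .005 94.5 6000 1
```

```text
8.65 [ 0.5746132  -0.08750786  0.05708294] [ 2.1298314   2.30608522 -0.00363812] [ 0.72459292 -4.98342387  6.42903686] 0.020895107641234343
wrist nut_top []
wrist wrench []
wrist handle [(0.8, array([258.4, 260.1]), array([ 0.5739, -0.0894,  0.066 ]))]
wrist worm_top [(0.97, array([255.5,  92.6]), array([ 0.5671, -0.0192,  0.0723]))]
scene nut_top [(0.63, array([294.9, 194.7]), array([ 0.5733, -0.0162,  0.066 ])), (0.49, array([309.2, 192.8]), array([0.5602, 0.0163, 0.066 ]))]
scene wrench [(0.92, array([305.5, 198.5]), array([0.5687, 0.0102, 0.052 ]))]
scene handle [(0.94, array([266.1, 190.5]), array([ 0.5765, -0.0857,  0.066 ]))]
scene worm_top [(0.67, array([294.2, 191.2]), array([ 0.5681, -0.0193,  0.0723]))]
side nut_top [(0.39, array([218.2, 168.9]), array([0.5658, 0.0232, 0.066 ]))]
side wrench [(0.94, array([221. , 172.2]), array([0.5728, 0.0227, 0.052 ]))]
side handle [(0.95, array([252.6, 188. ]), array([ 0.576 , -0.0896,  0.066 ]))]
side worm_top [(0.78, array([230.4, 177.5]), array([ 0.5603, -0.03  ,  0.0723]))]
```

View pics/g_scene_rect1.png

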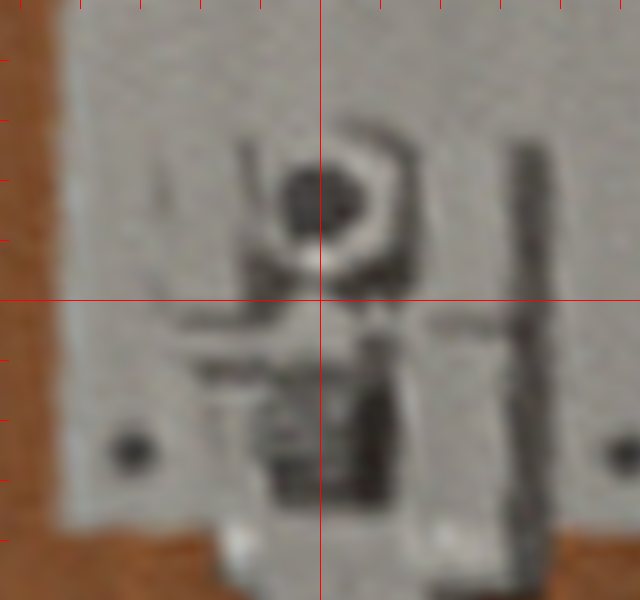

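View pics/g_side_rect1.png

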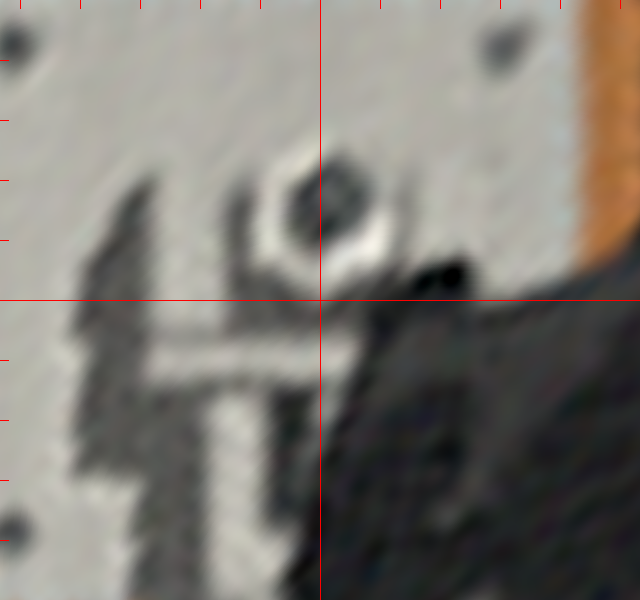

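View pics/g_wrist.png

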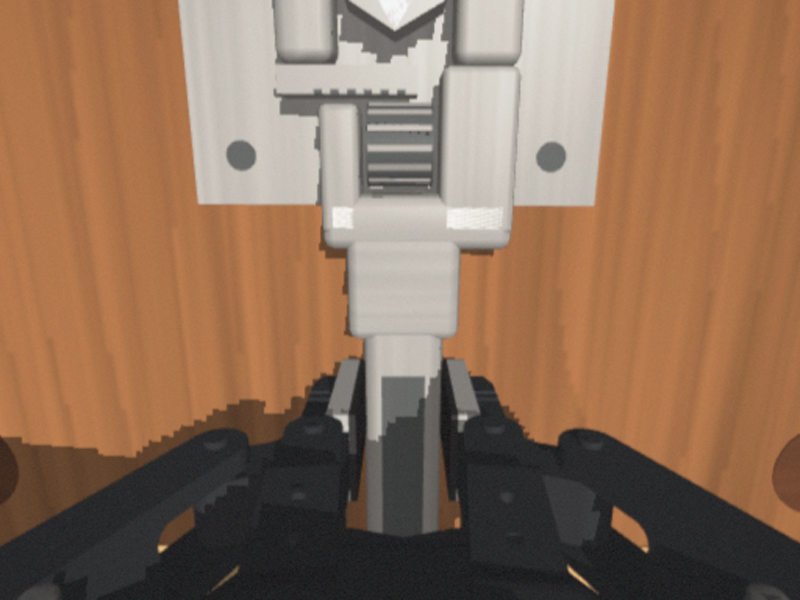

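The nut's corner is at row 30 and the throat at about row 62 in the wrist view, so roughly 6 mm remains. I'll go on slowly, watching the force.

>>> {"name": "carry_out", "arguments": {"series": [[-0.006, 0.08, 0, 0, 0, 0, 0.1], [-0.006, 0.08, 0, 0, 0, 0, 0.1], [0, 0, 0, 0, 0, 0, 0.1]]}}

```text
t: 9.7
tool_pos: [0.5743, -0.0836, 0.0571]
tool_rot: [2.13, 2.306, -0.004]
contact_force: [0.9, -5.7, 6.4]
opening: 0.0211
```

>>> {"name": "carry_out", "arguments": {"series": [[-0.003, 0.04, 0, 0, 0, 0, 0.1], [-0.003, 0.04, 0, 0, 0, 0, 0.1], [0, 0, 0, 0, 0, 0, 0.1]]}}

```text
t: 10.0
tool_pos: [0.5742, -0.0818, 0.0571]
tool_rot: [2.13, 2.306, -0.004]
contact_force: [-0.0, -6.1, 5.2]
opening: 0.0214
```

```bash
python3 look.py i wrist|head -1;  python3 rect.py i_wrist .066 .567 .005 94.5 8000 1
```

```text
10.0 [ 0.57420566 -0.08181777  0.05710337] [ 2.12965407  2.30577155 -0.00405843] [-0.03356738 -6.10959285  5.15916564] 0.021395370476932078
```

View pics/i_wrist_rect1.png

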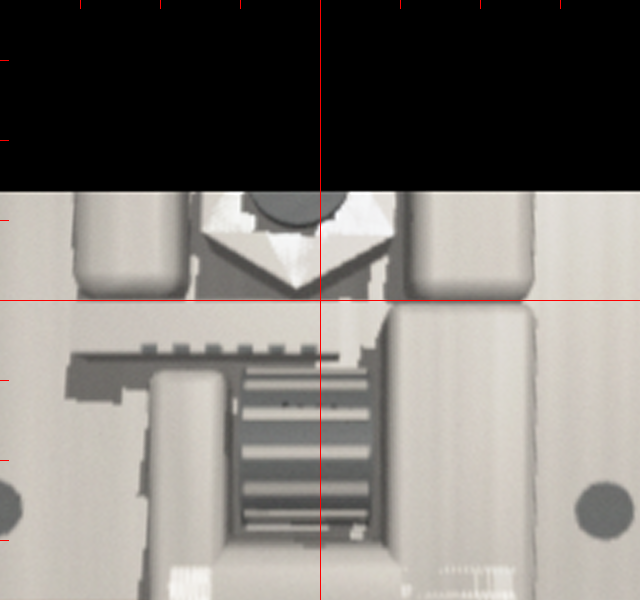

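The nut's corner, row 290, is 1.2 mm from the throat. The flats line up with the jaws and the nut is centred, with about 1.6 mm free on each side, so nut x is about -0.4 mm. It's seated. I'll release, lift and close the fingers.

>>> {"name": "carry_out", "arguments": {"series": [[0, 0, 0, 0, 0, 0, 0.45], [0, 0, 0, 0, 0, 0, 0.45], [0, 0, 0, 0, 0, 0, 0.45], [0, 0, 0.6, 0, 0, 0, 0.45], [0, 0, 0.8, 0, 0, 0, 0.45], [0, 0.0, 0.8, 0, 0, 0, 0.4], [0, 0, 0, 0, 0, 0, 0.2], [0, 0, 0, 0, 0, 0, 0], [0, 0, 0, 0, 0, 0, 0], [0, 0, 0, 0, 0, 0, 0]]}}

```text
t: 11.25
tool_pos: [0.5728, -0.0796, 0.1098]
tool_rot: [-2.131, -2.305, 0.002]
contact_force: [-0.4, 0.5, -0.7]
opening: -0.0004
```

```bash
python3 look.py j wrist;  python3 rect.py j_wrist .066 .567 .005 94.5 6000 1;python3 rect.py j_wrist .0723 .567 -.01 94.5 8000 2
```

```text
11.25 [ 0.57284881 -0.07964436  0.10978697] [-2.13098502e+00 -2.30506958e+00  1.93274099e-03] [-0.38661644  0.49955759 -0.66504384] -0.00035629110710593817
wrist nut_top [(0.74, array([258. ,  32.9]), array([0.5639, 0.0191, 0.066 ]))]
wrist wrench []
wrist handle [(0.89, array([260.6, 222.5]), array([ 0.5736, -0.0836,  0.066 ]))]
wrist worm_top [(0.68, array([257.3,  95.6]), array([ 0.566 , -0.0117,  0.0723]))]
```

View pics/j_wrist_rect1.png

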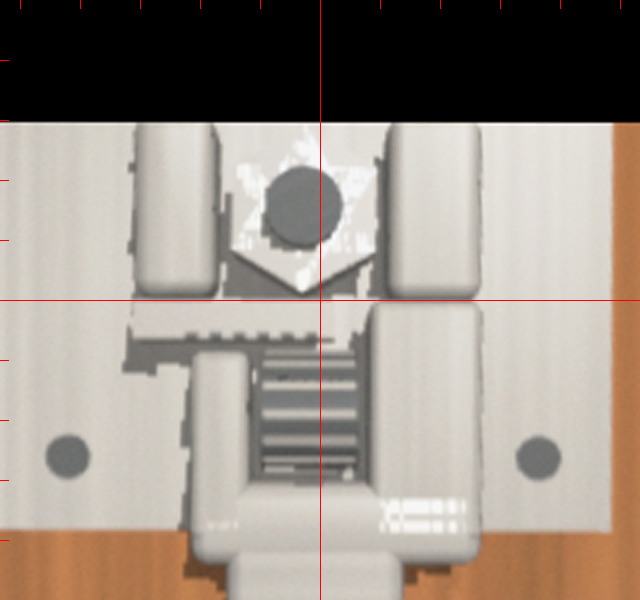

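View pics/j_wrist_rect2.png

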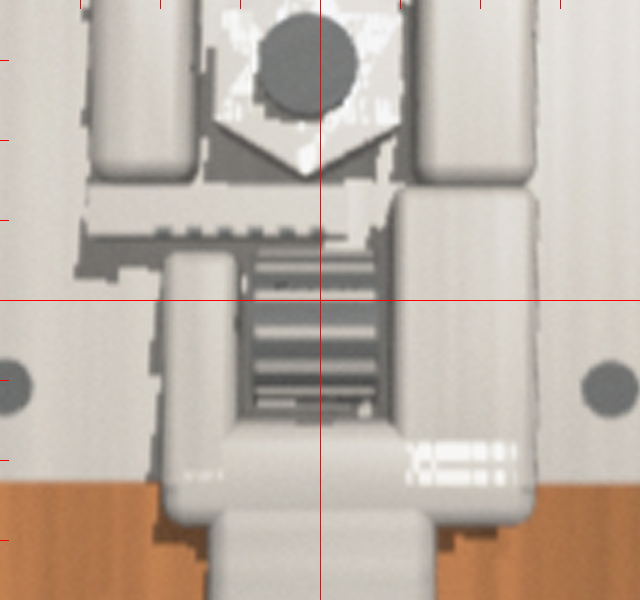

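View pics/j_wrist.png

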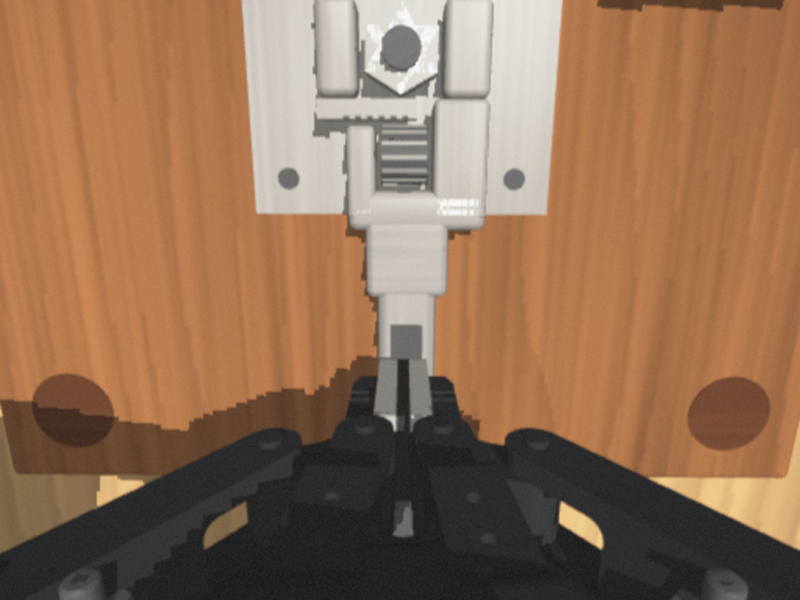

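After release the spanner stayed put, with the nut centred between the jaws. The worm top is at about (0.5668, -0.0135). I'll hover the closed fingertip over it, starting 8 mm towards the handle.

>>> {"name": "carry_out", "arguments": {"series": [[-0.072, 0.775, 0, 0, 0, 0, 0], [-0.072, 0.775, 0, 0, 0, 0, 0], [-0.072, 0.775, 0, 0, 0, 0, 0], [0, 0, -0.6, 0, 0, 0, 0], [0, 0, -0.6, 0, 0, 0, 0], [0, 0, 0, 0, 0, 0, 0], [0, 0, 0, 0, 0, 0, 0]]}}

```text
t: 12.2
tool_pos: [0.5676, -0.0224, 0.0799]
tool_rot: [-2.132, -2.304, 0.002]
contact_force: [0.2, -0.4, 0.3]
opening: -0.0001
```

```bash
python3 look.py k side,scene,wrist;python3 rect.py k_side .0723 .567 -.01 94.5 6000 1;python3 rect.py k_scene .0723 .567 -.01 94.5 6000 1;
```

```text
12.2 [ 0.56762259 -0.02239889  0.07987853] [-2.1322882  -2.30436323  0.00237808] [ 0.1792432  -0.39270411  0.28203047] -7.31895826950138e-05
side nut_top [(0.58, array([218.3, 168.3]), array([0.5675, 0.0248, 0.066 ])), (0.24, array([250.8, 189.2]), array([ 0.5701, -0.0896,  0.066 ]))]
side wrench [(0.9, array([217.7, 167.1]), array([0.5802, 0.0448, 0.052 ])), (0.5, array([292.1, 330.6]), array([ 0.3881, -0.3822,  0.052 ]))]
side handle [(0.9, array([251. , 188.9]), array([ 0.5712, -0.0892,  0.066 ]))]
side worm_top [(0.67, array([229.7, 172.7]), array([ 0.571 , -0.0148,  0.0723]))]
scene nut_top [(0.63, array([311. , 195.9]), array([0.5683, 0.0217, 0.066 ]))]
scene wrench [(0.82, array([308.1, 196. ]), array([0.56  , 0.0153, 0.052 ])), (0.56, array([299.1, 195.6]), array([ 0.5637, -0.0062,  0.052 ]))]
scene handle [(0.93, array([266.3, 191.8]), array([ 0.5802, -0.0845,  0.066 ]))]
scene worm_top [(0.8, array([296.9, 192.4]), array([ 0.5701, -0.0125,  0.0723]))]
wrist nut_top [(0.62, array([256.5, 155.2]), array([0.5636, 0.0185, 0.066 ]))]
wrist wrench [(0.26, array([254.7, 219.8]), array([ 0.5655, -0.0193,  0.052 ]))]
wrist handle [(0.6, array([263.4, 338.2]), array([ 0.5754, -0.0835,  0.066 ]))]
wrist worm_top [(0.87, array([257.1, 222.5]), array([ 0.5664, -0.0131,  0.0723])), (0.41, array([259.3, 340.1]), array([ 0.5728, -0.0798,  0.0723]))]
```

View pics/k_wrist.png

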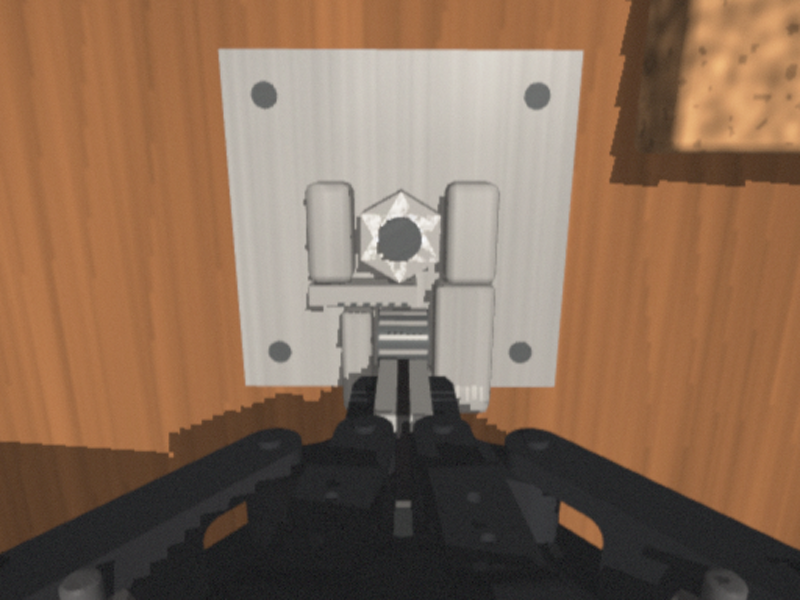

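View pics/k_side_rect1.png

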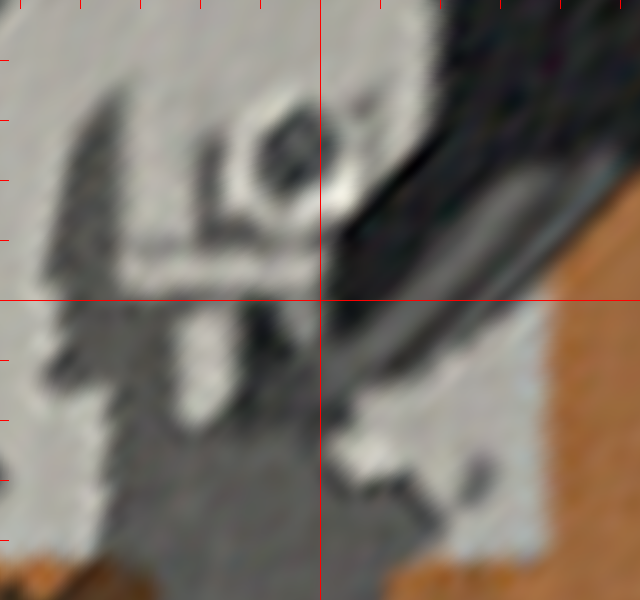

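View pics/k_scene_rect1.png

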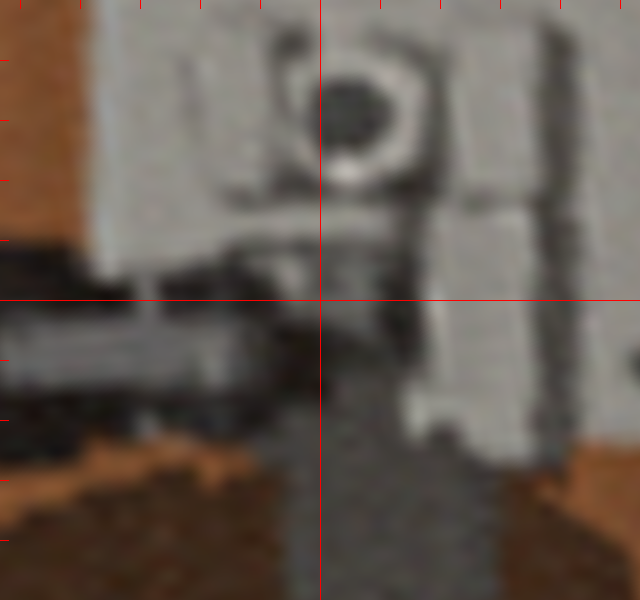

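The finger's front edge, row 360, lies just over the worm, which is centred sideways between columns 378 and 428. I'll approach gently until contact shows.

>>> {"name": "carry_out", "arguments": {"series": [[0, 0.04, -0.08, 0, 0, 0, 0], [0, 0, -0.08, 0, 0, 0, 0], [0, 0, -0.04, 0, 0, 0, 0], [0, 0, -0.04, 0, 0, 0, 0], [0, 0, 0, 0, 0, 0, 0]]}}

```text
t: 13.45
tool_pos: [0.5683, -0.0208, 0.075]
tool_rot: [-2.132, -2.307, 0.0]
contact_force: [0.9, 0.5, 0.5]
opening: 0.0002
```

>>> {"name": "carry_out", "arguments": {"series": [[0, 0, -0.04, 0, 0, 0, 0], [0, 0, -0.04, 0, 0, 0, 0], [0, 0, 0, 0, 0, 0, 0]]}}

```text
t: 13.75
tool_pos: [0.5683, -0.0208, 0.0731]
tool_rot: [-2.132, -2.307, 0.0]
contact_force: [-0.6, -0.6, 0.4]
opening: 0.0001
```

>>> {"name": "carry_out", "arguments": {"series": [[0, 0, -0.04, 0, 0, 0, 0], [0, 0, 0, 0, 0, 0, 0]]}}

```text
t: 13.95
tool_pos: [0.5685, -0.0208, 0.0724]
tool_rot: [2.133, 2.307, 0.0]
contact_force: [-0.4, -0.2, -0.4]
opening: -0.0001
```

>>> {"name": "carry_out", "arguments": {"series": [[0, 0, -0.04, 0, 0, 0, 0], [0, 0, 0, 0, 0, 0, 0]]}}

```text
t: 14.15
tool_pos: [0.5687, -0.0209, 0.0722]
tool_rot: [2.133, 2.307, 0.0]
contact_force: [-2.1, 0.6, 4.2]
opening: -0.0003
```

>>> {"name": "carry_out", "arguments": {"series": [[0, 0, -0.04, 0, 0, 0, 0], [0, 0, 0, 0, 0, 0, 0]]}}

```text
t: 14.35
tool_pos: [0.5688, -0.0209, 0.072]
tool_rot: [2.132, 2.307, -0.0]
contact_force: [-4.3, -0.1, 9.9]
opening: -0.0001
```

Contact at z = 0.0722 m, with about 5.5 N per mm. I'll ease off the sideways load, press to about 12 N and start a slow wipe.

>>> {"name": "carry_out", "arguments": {"series": [[-0.03, 0, -0.02, 0, 0, 0, 0], [0, 0, 0, 0, 0, 0, 0]]}}

```text
t: 14.55
tool_pos: [0.5687, -0.0209, 0.072]
tool_rot: [2.132, 2.306, 0.002]
contact_force: [-2.7, 0.9, 9.7]
opening: -0.0004
```

>>> {"name": "carry_out", "arguments": {"series": [[-0.005, 0.06, 0, 0, 0, 0, 0], [-0.005, 0.06, 0, 0, 0, 0, 0]]}}

```text
t: 14.75
tool_pos: [0.5686, -0.0198, 0.0721]
tool_rot: [2.129, 2.304, -0.003]
contact_force: [-3.3, -6.2, 10.1]
opening: -0.0002
```

>>> {"name": "carry_out", "arguments": {"series": [[-0.005, 0.06, 0, 0, 0, 0, 0], [-0.005, 0.06, 0, 0, 0, 0, 0]]}}

```text
t: 14.95
tool_pos: [0.5684, -0.0169, 0.0721]
tool_rot: [2.129, 2.304, -0.003]
contact_force: [-2.9, -6.4, 9.5]
opening: -0.0003
```

>>> {"name": "carry_out", "arguments": {"series": [[-0.02, 0.06, -0.02, 0, 0, 0, 0], [-0.02, 0.06, -0.01, 0, 0, 0, 0]]}}

```text
t: 15.15
tool_pos: [0.5681, -0.014, 0.0721]
tool_rot: [2.128, 2.302, -0.001]
contact_force: [-2.4, -7.2, 10.7]
opening: -0.0002
```

>>> {"name": "carry_out", "arguments": {"series": [[-0.005, 0.06, 0, 0, 0, 0, 0], [-0.005, 0.06, 0, 0, 0, 0, 0]]}}

```text
t: 15.35
tool_pos: [0.5679, -0.011, 0.0721]
tool_rot: [2.128, 2.302, -0.001]
contact_force: [-1.5, -5.4, 9.9]
opening: 0.0
```

>>> {"name": "carry_out", "arguments": {"series": [[-0.005, 0.06, 0, 0, 0, 0, 0], [-0.005, 0.06, 0, 0, 0, 0, 0]]}}

```text
t: 15.55
tool_pos: [0.5677, -0.008, 0.072]
tool_rot: [2.128, 2.302, -0.001]
contact_force: [-2.5, -5.9, 9.7]
opening: -0.0001
```

The first wipe covered 13 mm at about 10 N. I'll lift, go back and check the jaws.

>>> {"name": "carry_out", "arguments": {"series": [[0, 0, 0.2, 0, 0, 0, 0], [0, 0, 0.1, 0, 0, 0, 0], [0.01, -0.3, 0, 0, 0, 0, 0], [0.01, -0.3, 0, 0, 0, 0, 0], [0, 0, 0, 0, 0, 0, 0]]}}

```text
t: 16.05
tool_pos: [0.5659, -0.0218, 0.076]
tool_rot: [-2.134, -2.305, 0.001]
contact_force: [-0.7, 0.2, 0.3]
opening: -0.0003
```

```bash
python3 look.py l wrist;python3 rect.py l_wrist .066 .567 .005 94.5 8000 1;python3 rect.py k_wrist .066 .567 .005 94.5 8000 1
```

```text
16.05 [ 0.56585688 -0.02175107  0.07601104] [-2.13357716e+00 -2.30514685e+00  9.66516724e-04] [-0.67190693  0.20313104  0.31856896] -0.0002847531405921075
wrist nut_top [(0.62, array([263.4, 155.9]), array([0.5641, 0.0194, 0.066 ]))]
wrist wrench []
wrist handle [(0.56, array([264.1, 347.9]), array([ 0.573 , -0.0851,  0.066 ]))]
wrist worm_top [(0.84, array([258.4, 227.4]), array([ 0.5643, -0.0133,  0.0723]))]
```

View pics/l_wrist_rect1.png

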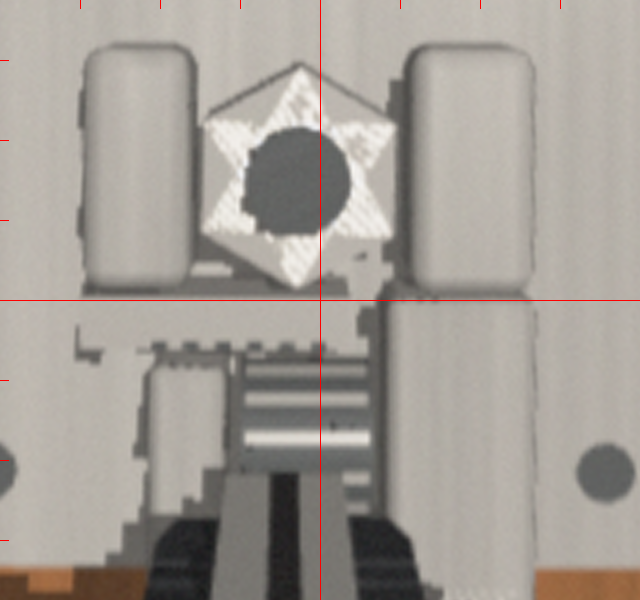

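View pics/k_wrist_rect1.png

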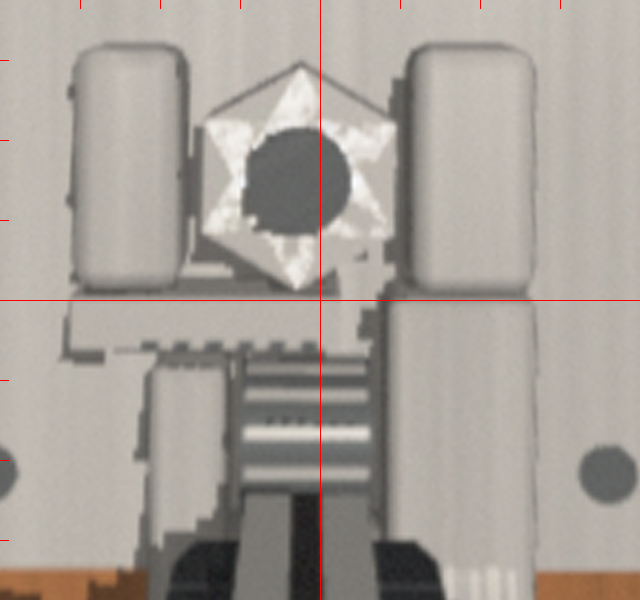

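One wipe moved the movable jaw by about 1.2 mm (column 187 to 196), matching 1 mm per 10 mm, and about 2.5 mm is left. I'll correct the sideways position and wipe again.

>>> {"name": "carry_out", "arguments": {"series": [[0.04, 0, -0.1, 0, 0, 0, 0], [0, 0, -0.06, 0, 0, 0, 0], [0, 0, -0.04, 0, 0, 0, 0], [0, 0, -0.04, 0, 0, 0, 0], [0, 0, -0.02, 0, 0, 0, 0], [0, 0, -0.02, 0, 0, 0, 0], [0, 0, 0, 0, 0, 0, 0]]}}

```text
t: 17.0
tool_pos: [0.5675, -0.0207, 0.0719]
tool_rot: [-2.132, -2.307, 0.001]
contact_force: [-6.7, 1.1, 12.2]
opening: -0.0001
```

>>> {"name": "carry_out", "arguments": {"series": [[-0.04, 0.02, 0, 0, 0, 0, 0], [-0.03, 0.06, 0, 0, 0, 0, 0], [-0.005, 0.06, 0, 0, 0, 0, 0]]}}

```text
t: 17.3
tool_pos: [0.5672, -0.0192, 0.0722]
tool_rot: [2.128, 2.303, -0.001]
contact_force: [-0.9, -6.1, 7.7]
opening: -0.0002
```

>>> {"name": "carry_out", "arguments": {"series": [[-0.005, 0.06, 0, 0, 0, 0, 0], [-0.005, 0.06, 0, 0, 0, 0, 0], [-0.005, 0.06, 0, 0, 0, 0, 0], [-0.005, 0.06, 0, 0, 0, 0, 0]]}}

```text
t: 17.7
tool_pos: [0.5667, -0.0133, 0.0721]
tool_rot: [2.128, 2.303, -0.001]
contact_force: [-0.7, -5.1, 7.9]
opening: 0.0
```

>>> {"name": "carry_out", "arguments": {"series": [[-0.005, 0.06, 0, 0, 0, 0, 0], [-0.005, 0.06, 0, 0, 0, 0, 0], [-0.005, 0.06, 0, 0, 0, 0, 0], [-0.005, 0.04, 0, 0, 0, 0, 0]]}}

```text
t: 18.1
tool_pos: [0.5663, -0.0078, 0.0721]
tool_rot: [2.128, 2.303, -0.001]
contact_force: [-0.9, -5.4, 7.8]
opening: 0.0001
```

>>> {"name": "carry_out", "arguments": {"series": [[0, 0, 0.2, 0, 0, 0, 0], [0, 0, 0.1, 0, 0, 0, 0], [0.02, -0.3, 0, 0, 0, 0, 0], [0.01, -0.3, 0, 0, 0, 0, 0], [0, 0, 0, 0, 0, 0, 0]]}}

```text
t: 18.6
tool_pos: [0.5648, -0.0218, 0.0766]
tool_rot: [-2.134, -2.305, 0.001]
contact_force: [-1.2, -0.2, -0.3]
opening: 0.0001
```

```bash
python3 look.py m wrist|head -1;python3 rect.py m_wrist .066 .567 .005 94.5 8000 1
```

```text
18.6 [ 0.56479641 -0.02175134  0.07659554] [-2.13363841e+00 -2.30526611e+00  8.59340544e-04] [-1.18927178 -0.208852   -0.33094755] 8.65267297057158e-05
```

View pics/m_wrist_rect1.png

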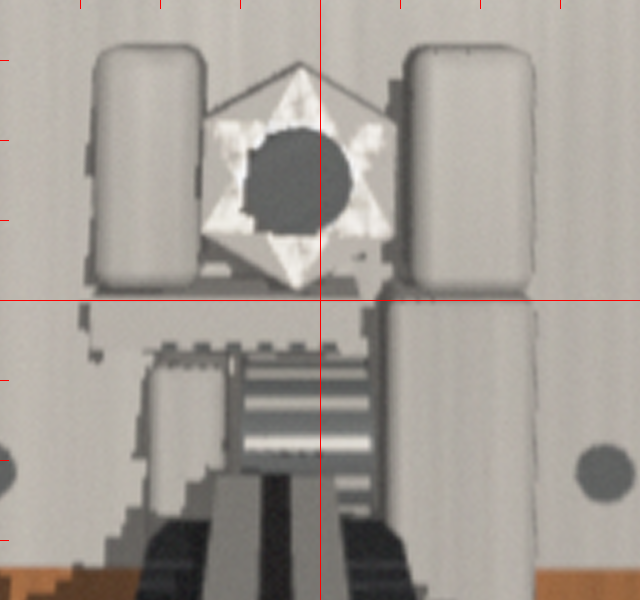

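Another 1.1 mm closed, and the movable jaw is now almost against the nut's left flat. About 1.3 mm shows on the fixed side, so I'll keep wiping.

>>> {"name": "carry_out", "arguments": {"series": [[0.04, 0, -0.1, 0, 0, 0, 0], [0, 0, -0.08, 0, 0, 0, 0], [0, 0, -0.04, 0, 0, 0, 0], [0, 0, -0.04, 0, 0, 0, 0], [-0.01, 0, -0.02, 0, 0, 0, 0], [-0.01, 0, -0.02, 0, 0, 0, 0], [0, 0, 0, 0, 0, 0, 0]]}}

```text
t: 19.55
tool_pos: [0.5663, -0.0207, 0.072]
tool_rot: [2.132, 2.307, 0.001]
contact_force: [-5.4, 0.2, 10.2]
opening: 0.0004
```

>>> {"name": "carry_out", "arguments": {"series": [[-0.02, 0.02, -0.01, 0, 0, 0, 0], [-0.01, 0.06, -0.01, 0, 0, 0, 0], [-0.005, 0.06, 0, 0, 0, 0, 0]]}}

```text
t: 19.85
tool_pos: [0.5662, -0.0194, 0.0721]
tool_rot: [2.128, 2.304, -0.003]
contact_force: [-3.8, -6.4, 11.6]
opening: 0.0001
```

>>> {"name": "carry_out", "arguments": {"series": [[-0.005, 0.06, 0, 0, 0, 0, 0], [-0.005, 0.06, 0, 0, 0, 0, 0], [-0.005, 0.06, 0, 0, 0, 0, 0], [-0.005, 0.06, 0, 0, 0, 0, 0]]}}

```text
t: 20.25
tool_pos: [0.5655, -0.0137, 0.072]
tool_rot: [2.129, 2.304, -0.004]
contact_force: [-3.7, -6.8, 11.8]
opening: -0.0002
```

>>> {"name": "carry_out", "arguments": {"series": [[-0.005, 0.06, 0, 0, 0, 0, 0], [-0.005, 0.06, 0, 0, 0, 0, 0], [-0.005, 0.06, 0, 0, 0, 0, 0], [-0.005, 0.06, 0, 0, 0, 0, 0]]}}

```text
t: 20.65
tool_pos: [0.5647, -0.0078, 0.072]
tool_rot: [2.129, 2.304, -0.005]
contact_force: [-5.9, -7.7, 12.6]
opening: -0.0
```

>>> {"name": "carry_out", "arguments": {"series": [[0, 0, 0.2, 0, 0, 0, 0], [0, 0, 0.12, 0, 0, 0, 0], [0.03, -0.3, 0, 0, 0, 0, 0], [0.03, -0.3, 0, 0, 0, 0, 0], [0, 0, 0, 0, 0, 0, 0]]}}

```text
t: 21.15
tool_pos: [0.565, -0.0212, 0.0766]
tool_rot: [-2.134, -2.305, 0.001]
contact_force: [-0.4, -0.0, 0.6]
opening: -0.0003
```

```bash
python3 look.py n wrist|head -1;python3 rect.py n_wrist .066 .567 .005 94.5 8000 1
```

```text
21.15 [ 0.56503082 -0.02121825  0.07657969] [-2.13360177e+00 -2.30534584e+00  7.65348521e-04] [-0.36249687 -0.04370736  0.56252072] -0.0002674340740641026
```

View pics/n_wrist_rect1.png

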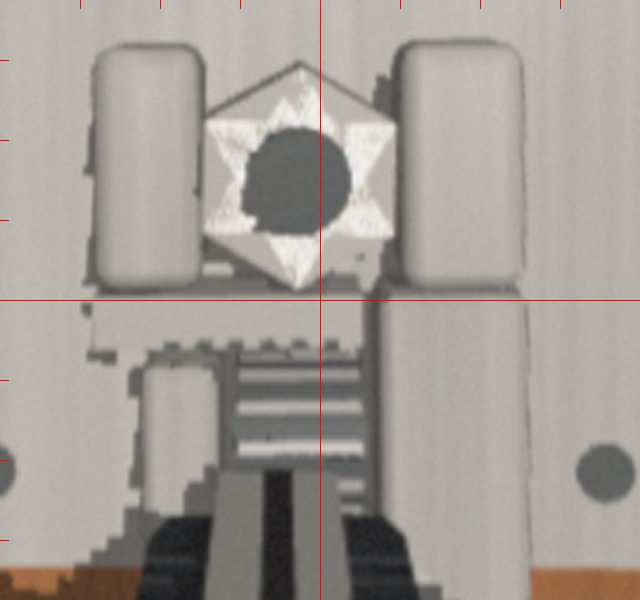

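The jaws now close on both flats, with faces at about 203 and 396 px against flats at 205 and 396. I'll do one more wipe to make them snug.

>>> {"name": "carry_out", "arguments": {"series": [[0.02, 0, -0.1, 0, 0, 0, 0], [0, 0, -0.08, 0, 0, 0, 0], [0, 0, -0.04, 0, 0, 0, 0], [0, 0, -0.04, 0, 0, 0, 0], [-0.01, 0, -0.02, 0, 0, 0, 0], [-0.01, 0, -0.02, 0, 0, 0, 0], [0, 0, 0, 0, 0, 0, 0]]}}

```text
t: 22.1
tool_pos: [0.5659, -0.0202, 0.072]
tool_rot: [2.132, 2.307, 0.001]
contact_force: [-5.3, 0.6, 12.5]
opening: 0.0001
```

>>> {"name": "carry_out", "arguments": {"series": [[-0.02, 0.02, -0.01, 0, 0, 0, 0], [-0.01, 0.06, -0.01, 0, 0, 0, 0], [-0.01, 0.06, 0, 0, 0, 0, 0]]}}

```text
t: 22.4
tool_pos: [0.5658, -0.019, 0.0721]
tool_rot: [2.128, 2.303, -0.003]
contact_force: [-3.8, -6.1, 11.6]
opening: 0.0
```

>>> {"name": "carry_out", "arguments": {"series": [[-0.01, 0.06, 0, 0, 0, 0, 0], [-0.01, 0.06, 0, 0, 0, 0, 0], [-0.01, 0.06, 0, 0, 0, 0, 0], [-0.01, 0.06, 0, 0, 0, 0, 0]]}}

```text
t: 22.8
tool_pos: [0.5649, -0.0132, 0.0721]
tool_rot: [2.128, 2.303, -0.003]
contact_force: [-3.1, -6.6, 10.6]
opening: 0.0002
```

>>> {"name": "carry_out", "arguments": {"series": [[-0.005, 0.06, 0, 0, 0, 0, 0], [-0.005, 0.06, 0, 0, 0, 0, 0], [-0.005, 0.06, 0, 0, 0, 0, 0], [-0.005, 0.06, 0, 0, 0, 0, 0]]}}

```text
t: 23.2
tool_pos: [0.5648, -0.0072, 0.0721]
tool_rot: [2.128, 2.302, -0.001]
contact_force: [-1.0, -5.3, 9.1]
opening: 0.0
```

>>> {"name": "carry_out", "arguments": {"series": [[0, 0, 0.2, 0, 0, 0, 0], [0, 0, 0.12, 0, 0, 0, 0], [0.03, -0.3, 0, 0, 0, 0, 0], [0.03, -0.3, 0, 0, 0, 0, 0], [0, 0, 0, 0, 0, 0, 0]]}}

```text
t: 23.7
tool_pos: [0.564, -0.0207, 0.0765]
tool_rot: [-2.134, -2.305, 0.001]
contact_force: [-0.3, -0.3, -0.8]
opening: 0.0
```

```bash
python3 look.py o wrist|head -1;python3 rect.py o_wrist .066 .567 .005 94.5 8000 1
```

```text
23.7 [ 0.56395774 -0.02073247  0.07653997] [-2.13358080e+00 -2.30520554e+00  8.93927551e-04] [-0.28338386 -0.27540164 -0.84726217] 1.9610284579764844e-05
```

View pics/o_wrist_rect1.png

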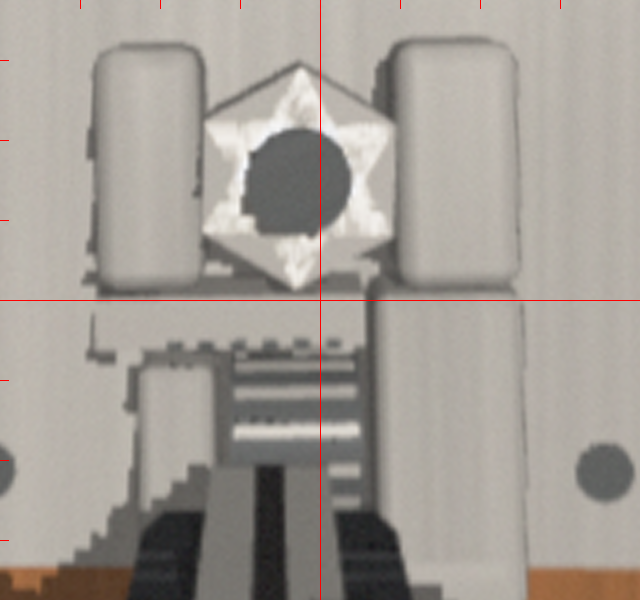

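The fixed jaw moved another 0.6 mm, so they may not be fully snug yet. I'll wipe once more.

>>> {"name": "carry_out", "arguments": {"series": [[0.03, 0, -0.1, 0, 0, 0, 0], [0, 0, -0.08, 0, 0, 0, 0], [0, 0, -0.04, 0, 0, 0, 0], [0, 0, -0.04, 0, 0, 0, 0], [-0.01, 0, -0.02, 0, 0, 0, 0], [-0.01, 0, -0.02, 0, 0, 0, 0], [0, 0, 0, 0, 0, 0, 0]]}}

```text
t: 24.65
tool_pos: [0.5652, -0.0197, 0.0721]
tool_rot: [2.132, 2.307, 0.001]
contact_force: [-5.6, 1.2, 11.4]
opening: -0.0001
```

>>> {"name": "carry_out", "arguments": {"series": [[-0.02, 0.02, -0.01, 0, 0, 0, 0], [-0.01, 0.06, -0.01, 0, 0, 0, 0], [-0.01, 0.06, 0, 0, 0, 0, 0]]}}

```text
t: 24.95
tool_pos: [0.5652, -0.0186, 0.0721]
tool_rot: [2.128, 2.303, -0.003]
contact_force: [-2.0, -5.9, 9.9]
opening: -0.0002
```

>>> {"name": "carry_out", "arguments": {"series": [[-0.005, 0.06, 0, 0, 0, 0, 0], [-0.005, 0.06, 0, 0, 0, 0, 0], [-0.005, 0.06, 0, 0, 0, 0, 0], [-0.005, 0.06, 0, 0, 0, 0, 0]]}}

```text
t: 25.35
tool_pos: [0.5656, -0.0124, 0.0721]
tool_rot: [2.127, 2.302, 0.001]
contact_force: [0.6, -6.3, 8.8]
opening: -0.0
```

>>> {"name": "carry_out", "arguments": {"series": [[-0.005, 0.06, 0, 0, 0, 0, 0], [-0.005, 0.06, 0, 0, 0, 0, 0], [-0.005, 0.06, 0, 0, 0, 0, 0], [-0.005, 0.06, 0, 0, 0, 0, 0]]}}

```text
t: 25.75
tool_pos: [0.5651, -0.0063, 0.0721]
tool_rot: [2.127, 2.302, 0.001]
contact_force: [-0.3, -6.9, 8.2]
opening: -0.0001
```

>>> {"name": "carry_out", "arguments": {"series": [[0, 0, 0.2, 0, 0, 0, 0], [0, 0, 0.2, 0, 0, 0, 0], [0, 0, 0.4, 0, 0, 0, 0], [0.06, -0.6, 0.4, 0, 0, 0, 0], [0.06, -0.6, 0.4, 0, 0, 0, 0], [0.06, -0.6, 0, 0, 0, 0, 0], [0, 0, 0, 0, 0, 0, 0]]}}

```text
t: 26.45
tool_pos: [0.5675, -0.0518, 0.1098]
tool_rot: [2.135, 2.303, 0.001]
contact_force: [-0.5, -0.4, 0.3]
opening: -0.0001
```

```bash
python3 look.py q wrist;python3 rect.py q_wrist .066 .567 .005 94.5 8000 1;python3 rect.py q_wrist .066 .567 -.06 94.5 4000 2
```

```text
26.45 [ 0.56750402 -0.05181738  0.10976687] [2.13508451e+00 2.30257187e+00 5.04641102e-04] [-0.48201789 -0.35090565  0.30256772] -0.0001037676154152994
wrist nut_top [(0.59, array([265.4,  90.3]), array([0.5651, 0.0191, 0.066 ]))]
wrist wrench [(0.35, array([266.7,  91. ]), array([0.5662, 0.0192, 0.052 ]))]
wrist handle [(0.46, array([258.2, 150.3]), array([ 0.5637, -0.0132,  0.066 ]))]
wrist worm_top [(0.75, array([262. , 151.4]), array([ 0.5657, -0.0127,  0.0723]))]
```

View pics/q_wrist_rect1.png

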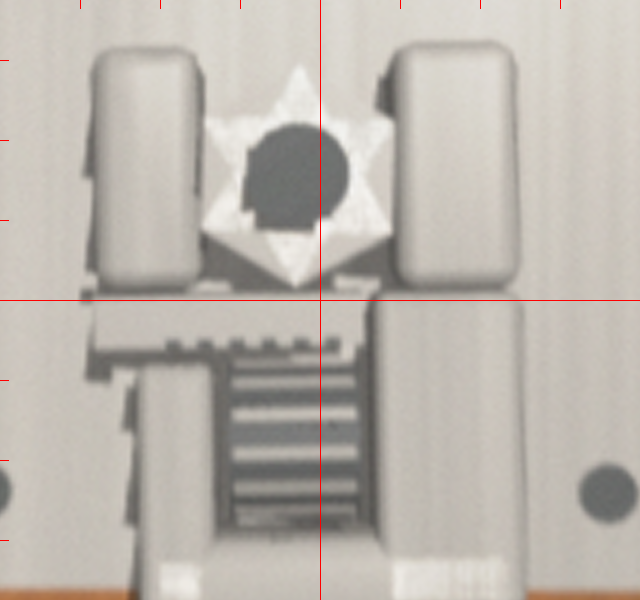

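View pics/q_wrist_rect2.png

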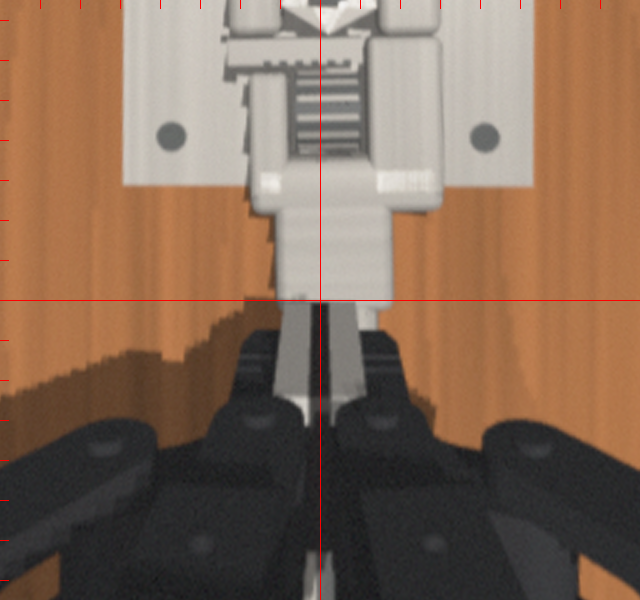

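The last wipe changed nothing, so the worm is skidding and the jaws are snug. Next I'll put the closed finger on the +x side of the handle, about 103 mm from the nut, so I can push towards -x (clockwise).

>>> {"name": "carry_out", "arguments": {"series": [[0.786, -0.544, 0, 0, 0, 0, 0], [0.786, -0.544, 0, 0, 0, 0, 0], [0, 0, -0.7, 0, 0, 0, 0], [0, 0, -0.6, 0, 0, 0, 0], [0, 0, -0.5, 0, 0, 0, 0], [0, 0, -0.2, 0, 0, 0, 0], [0, 0, -0.07, 0, 0, 0, 0], [0, 0, 0, 0, 0, 0, 0], [0, 0, 0, 0, 0, 0, 0]]}}

```text
t: 27.6
tool_pos: [0.6067, -0.0765, 0.0581]
tool_rot: [2.132, 2.306, 0.001]
contact_force: [-0.1, 0.1, -0.5]
opening: 0.0001
```

```bash
python3 look.py r wrist,side
```

```text
27.6 [ 0.60667329 -0.07653662  0.0580888 ] [2.13175527e+00 2.30608488e+00 1.01406754e-03] [-0.08433522  0.14452841 -0.54809463] 0.00014072830531119311
wrist nut_top [(0.84, array([163.5,   4.5]), array([0.5636, 0.0198, 0.066 ])), (0.71, array([194.6,  38. ]), array([0.5752, 0.0095, 0.066 ]))]
wrist wrench []
wrist handle [(0.63, array([184.4, 266. ]), array([ 0.5734, -0.0844,  0.066 ]))]
wrist worm_top [(0.69, array([162.7,  96.4]), array([ 0.5652, -0.0123,  0.0723]))]
side nut_top [(0.47, array([217.6, 168.6]), array([0.5654, 0.0251, 0.066 ])), (0.46, array([221. , 189.8]), array([ 0.5204, -0.0425,  0.066 ]))]
side wrench [(0.7, array([217.2, 172.3]), array([0.5658, 0.0291, 0.052 ]))]
side handle [(0.92, array([251.1, 188.4]), array([ 0.5726, -0.0881,  0.066 ])), (0.63, array([232.6, 173.9]), array([ 0.5777, -0.0171,  0.066 ]))]
side worm_top [(0.55, array([230.7, 173.5]), array([ 0.5707, -0.0189,  0.0723]))]
```

View pics/r_wrist.png

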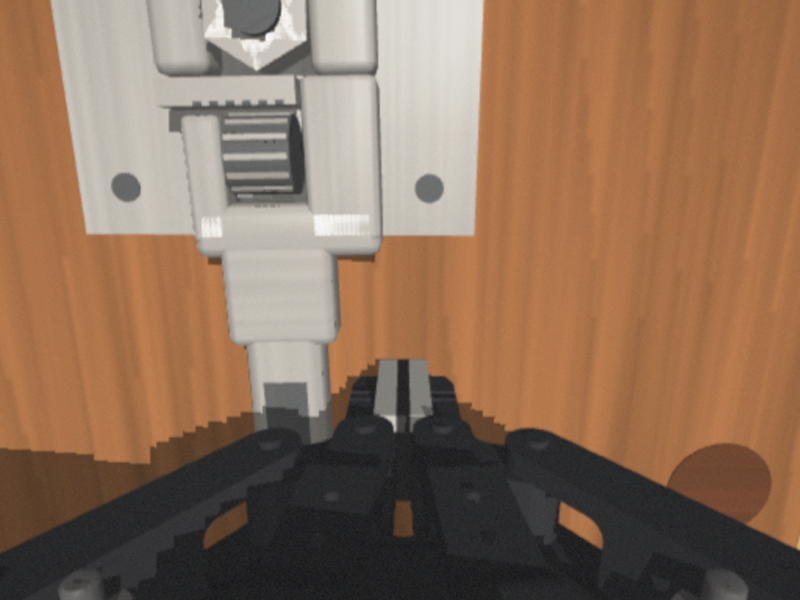

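View pics/r_side.png

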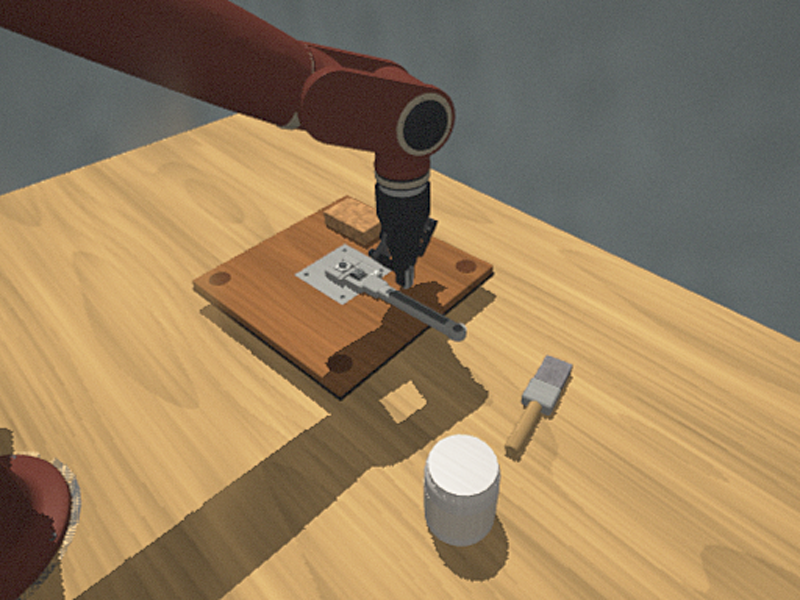

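The finger stands beside the handle, clear of the neck's shoulder. I'll ease back 4 mm and approach for contact.

>>> {"name": "carry_out", "arguments": {"series": [[0, -0.16, 0, 0, 0, 0, 0], [-0.12, 0, 0, 0, 0, 0, 0], [-0.1, 0, 0, 0, 0, 0, 0], [0, 0, 0, 0, 0, 0, 0]]}}

```text
t: 28.5
tool_pos: [0.6002, -0.0805, 0.0572]
tool_rot: [-2.133, -2.306, 0.0]
contact_force: [0.1, -0.6, -0.1]
opening: 0.0
```

>>> {"name": "carry_out", "arguments": {"series": [[-0.08, 0, 0, 0, 0, 0, 0], [-0.08, 0, 0, 0, 0, 0, 0], [0, 0, 0, 0, 0, 0, 0]]}}

```text
t: 28.8
tool_pos: [0.5969, -0.0806, 0.0575]
tool_rot: [2.132, 2.306, 0.001]
contact_force: [0.4, -0.6, -0.1]
opening: 0.0001
```

>>> {"name": "carry_out", "arguments": {"series": [[-0.06, 0, 0, 0, 0, 0, 0], [-0.06, 0, 0, 0, 0, 0, 0], [0, 0, 0, 0, 0, 0, 0]]}}

```text
t: 29.1
tool_pos: [0.5942, -0.0807, 0.0577]
tool_rot: [2.132, 2.306, 0.001]
contact_force: [3.0, 0.4, 0.6]
opening: -0.0001
```

Contact at x of about 0.594 with 3 N. Next I'll work out the arc around the nut in move units.

```bash
cat > arc.py <<'E'
import sys
from h import *
st,n=float(sys.argv[1]),int(sys.argv[2])
p=ctrl.get_obs()['tool_pos'][:2]-np.array([.5634,.0200])
print('r',np.hypot(*p))
for i in range(n):
    c,s=np.cos(st),np.sin(st); q=np.array([c*p[0]+s*p[1],-s*p[0]+c*p[1]])
    print(((q-p)/.025).round(3),-st*10); p=q
E
python3 arc.py .02 12
```

```text
r 0.1053004458367776
[-0.081 -0.024] -0.2
[-0.081 -0.022] -0.2
[-0.082 -0.021] -0.2
[-0.082 -0.019] -0.2
[-0.082 -0.017] -0.2
[-0.083 -0.016] -0.2
[-0.083 -0.014] -0.2
[-0.083 -0.012] -0.2
[-0.084 -0.011] -0.2
[-0.084 -0.009] -0.2
[-0.084 -0.007] -0.2
[-0.084 -0.006] -0.2
```

>>> {"name": "carry_out", "arguments": {"series": [[-0.081, -0.024, 0, 0, 0, -0.2, 0], [-0.081, -0.022, 0, 0, 0, -0.2, 0]]}}

```text
t: 29.3
tool_pos: [0.5902, -0.0817, 0.0577]
tool_rot: [2.18, 2.261, 0.001]
contact_force: [4.8, -0.3, -0.5]
opening: -0.0001
```

>>> {"name": "carry_out", "arguments": {"series": [[-0.082, -0.021, 0, 0, 0, -0.2, 0], [-0.082, -0.019, 0, 0, 0, -0.2, 0]]}}

```text
t: 29.5
tool_pos: [0.5858, -0.0827, 0.0576]
tool_rot: [2.225, 2.217, 0.001]
contact_force: [5.3, 0.1, 0.4]
opening: 0.0005
```

>>> {"name": "carry_out", "arguments": {"series": [[-0.082, -0.017, 0, 0, 0, -0.2, 0], [-0.083, -0.016, 0, 0, 0, -0.2, 0]]}}

```text
t: 29.7
tool_pos: [0.5816, -0.0836, 0.0576]
tool_rot: [2.269, 2.172, 0.001]
contact_force: [4.3, 0.7, 1.7]
opening: -0.0002
```

```bash
python3 look.py s wrist|head -3;python3 rect.py s_wrist .066 .567 .005 85 8000 1;python3 arc.py .02 12
```

```text
29.7 [ 0.58160168 -0.08355203  0.05760807] [2.26866929e+00 2.17236098e+00 8.88455150e-04] [4.27989388 0.70234153 1.65824381] -0.00015239857671850855
wrist nut_top []
wrist wrench []
r 0.10507431074901226
[-0.083 -0.014] -0.2
[-0.083 -0.012] -0.2
[-0.083 -0.01 ] -0.2
[-0.084 -0.009] -0.2
[-0.084 -0.007] -0.2
[-0.084 -0.005] -0.2
[-0.084 -0.004] -0.2
[-0.084 -0.002] -0.2
[-0.084 -0.   ] -0.2
[-0.084  0.002] -0.2
[-0.084  0.003] -0.2
[-0.084  0.005] -0.2
```

View pics/s_wrist.png

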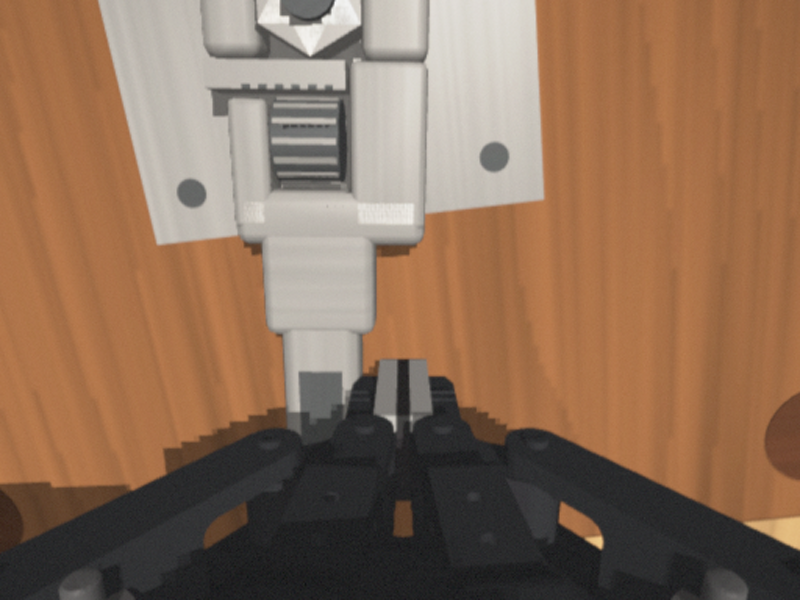

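The nut turns with the spanner: its corner still points into the throat and the jaws lie flat along the flats. The running force is about 4.8 N (about 0.5 N m including the seat's friction). I'll carry on in short pushes.

>>> {"name": "carry_out", "arguments": {"series": [[-0.083, -0.014, 0, 0, 0, -0.2, 0], [-0.083, -0.012, 0, 0, 0, -0.2, 0]]}}

```text
t: 30.15
tool_pos: [0.5778, -0.0841, 0.0576]
tool_rot: [2.311, 2.127, 0.002]
contact_force: [4.8, 0.4, 1.2]
opening: 0.0001
```

>>> {"name": "carry_out", "arguments": {"series": [[-0.083, -0.01, 0, 0, 0, -0.2, 0], [-0.084, -0.009, 0, 0, 0, -0.2, 0]]}}

```text
t: 30.35
tool_pos: [0.5736, -0.0846, 0.0576]
tool_rot: [2.353, 2.08, 0.002]
contact_force: [5.8, 1.0, 1.3]
opening: 0.0001
```

>>> {"name": "carry_out", "arguments": {"series": [[-0.084, -0.007, 0, 0, 0, -0.2, 0], [-0.084, -0.005, 0, 0, 0, -0.2, 0]]}}

```text
t: 30.55
tool_pos: [0.5694, -0.0849, 0.0576]
tool_rot: [2.394, 2.033, 0.002]
contact_force: [5.1, -0.7, 1.7]
opening: 0.0001
```

>>> {"name": "carry_out", "arguments": {"series": [[-0.084, -0.004, 0, 0, 0, -0.2, 0], [-0.084, -0.002, 0, 0, 0, -0.2, 0]]}}

```text
t: 30.75
tool_pos: [0.5652, -0.085, 0.0576]
tool_rot: [2.434, 1.984, 0.002]
contact_force: [5.4, 0.5, 0.6]
opening: -0.0
```

>>> {"name": "carry_out", "arguments": {"series": [[-0.084, 0, 0, 0, 0, -0.2, 0], [-0.084, 0.002, 0, 0, 0, -0.2, 0]]}}

```text
t: 30.95
tool_pos: [0.561, -0.085, 0.0576]
tool_rot: [2.474, 1.935, 0.002]
contact_force: [4.8, 2.1, 0.6]
opening: 0.0002
```

```bash
python3 look.py t wrist|head -1;python3 arc.py .01 16
```

```text
30.95 [ 0.56103035 -0.08500775  0.05758886] [2.47365372e+00 1.93513916e+00 1.88570023e-03] [4.77071472 2.07371806 0.56719016] 0.00019457503753674663
r 0.10501468332134782
[-0.042  0.001] -0.1
[-0.042  0.002] -0.1
[-0.042  0.002] -0.1
[-0.042  0.003] -0.1
[-0.042  0.003] -0.1
[-0.042  0.003] -0.1
[-0.042  0.004] -0.1
[-0.042  0.004] -0.1
[-0.042  0.005] -0.1
[-0.042  0.005] -0.1
[-0.042  0.005] -0.1
[-0.042  0.006] -0.1
[-0.042  0.006] -0.1
[-0.041  0.007] -0.1
[-0.041  0.007] -0.1
[-0.041  0.008] -0.1
```

View pics/t_wrist.png

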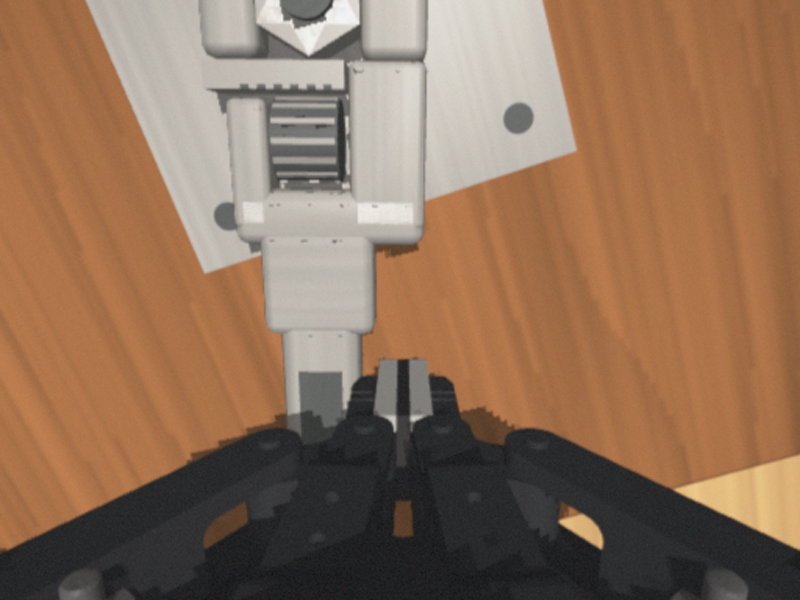

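The nut and spanner are still turning together, about 0.3 rad so far. The stop can come any time from 0.45 rad, so I'll use finer steps now.

>>> {"name": "carry_out", "arguments": {"series": [[-0.042, 0.001, 0, 0, 0, -0.1, 0], [-0.042, 0.002, 0, 0, 0, -0.1, 0], [-0.042, 0.002, 0, 0, 0, -0.1, 0], [-0.042, 0.003, 0, 0, 0, -0.1, 0]]}}

```text
t: 31.6
tool_pos: [0.5569, -0.0848, 0.0576]
tool_rot: [2.511, 1.886, 0.002]
contact_force: [7.2, 0.7, 1.7]
opening: -0.0002
```

>>> {"name": "carry_out", "arguments": {"series": [[-0.042, 0.003, 0, 0, 0, -0.1, 0], [-0.042, 0.003, 0, 0, 0, -0.1, 0], [-0.042, 0.004, 0, 0, 0, -0.1, 0]]}}

```text
t: 31.9
tool_pos: [0.5538, -0.0846, 0.0576]
tool_rot: [2.539, 1.849, 0.002]
contact_force: [5.4, 0.2, 2.1]
opening: 0.0001
```

>>> {"name": "carry_out", "arguments": {"series": [[-0.042, 0.004, 0, 0, 0, -0.1, 0], [-0.042, 0.005, 0, 0, 0, -0.1, 0]]}}

```text
t: 32.1
tool_pos: [0.5517, -0.0844, 0.0576]
tool_rot: [2.557, 1.823, 0.002]
contact_force: [5.9, 1.2, 1.9]
opening: -0.0002
```

>>> {"name": "carry_out", "arguments": {"series": [[-0.042, 0.005, 0, 0, 0, -0.1, 0], [-0.042, 0.005, 0, 0, 0, -0.1, 0]]}}

```text
t: 32.3
tool_pos: [0.5496, -0.0841, 0.0576]
tool_rot: [2.576, 1.797, 0.002]
contact_force: [5.9, -0.0, 1.3]
opening: -0.0002
```

>>> {"name": "carry_out", "arguments": {"series": [[-0.042, 0.006, 0, 0, 0, -0.1, 0]]}}

```text
t: 32.4
tool_pos: [0.5485, -0.0839, 0.0576]
tool_rot: [2.584, 1.785, 0.002]
contact_force: [5.8, 1.4, 1.0]
opening: 0.0002
```

>>> {"name": "carry_out", "arguments": {"series": [[-0.042, 0.006, 0, 0, 0, -0.1, 0]]}}

```text
t: 32.5
tool_pos: [0.5475, -0.0838, 0.0576]
tool_rot: [2.593, 1.772, 0.002]
contact_force: [7.0, 0.5, 0.8]
opening: -0.0
```

>>> {"name": "carry_out", "arguments": {"series": [[-0.041, 0.007, 0, 0, 0, -0.1, 0]]}}

```text
t: 32.6
tool_pos: [0.5465, -0.0836, 0.0576]
tool_rot: [2.602, 1.759, 0.002]
contact_force: [5.6, 0.5, 1.0]
opening: 0.0001
```

Rotated 0.46 rad so far and the force is steady. From here each call is one 0.5 mm step, to catch the stop softly.

>>> {"name": "carry_out", "arguments": {"series": [[-0.021, 0.004, 0, 0, 0, -0.05, 0]]}}

```text
t: 32.7
tool_pos: [0.5459, -0.0835, 0.0576]
tool_rot: [2.606, 1.752, 0.002]
contact_force: [6.4, -0.1, 2.7]
opening: 0.0002
```

>>> {"name": "carry_out", "arguments": {"series": [[-0.021, 0.004, 0, 0, 0, -0.05, 0]]}}

```text
t: 32.8
tool_pos: [0.5454, -0.0834, 0.0576]
tool_rot: [2.611, 1.746, 0.002]
contact_force: [5.6, 0.8, 0.5]
opening: 0.0002
```

>>> {"name": "carry_out", "arguments": {"series": [[-0.021, 0.004, 0, 0, 0, -0.05, 0]]}}

```text
t: 32.9
tool_pos: [0.5449, -0.0833, 0.0576]
tool_rot: [2.615, 1.739, 0.002]
contact_force: [6.2, 1.8, 0.7]
opening: -0.0001
```

```bash
python3 arc.py .01 24
```

```text
r 0.10498202541550575
[-0.041  0.008] -0.1
[-0.041  0.008] -0.1
[-0.041  0.008] -0.1
[-0.041  0.009] -0.1
[-0.041  0.009] -0.1
[-0.041  0.01 ] -0.1
[-0.041  0.01 ] -0.1
[-0.041  0.01 ] -0.1
[-0.041  0.011] -0.1
[-0.04   0.011] -0.1
[-0.04   0.012] -0.1
[-0.04   0.012] -0.1
[-0.04   0.012] -0.1
[-0.04   0.013] -0.1
[-0.04   0.013] -0.1
[-0.04   0.014] -0.1
[-0.04   0.014] -0.1
[-0.039  0.014] -0.1
[-0.039  0.015] -0.1
[-0.039  0.015] -0.1
[-0.039  0.016] -0.1
[-0.039  0.016] -0.1
[-0.039  0.016] -0.1
[-0.038  0.017] -0.1
```

>>> {"name": "carry_out", "arguments": {"series": [[-0.021, 0.004, 0, 0, 0, -0.05, 0]]}}

```text
t: 33.0
tool_pos: [0.5444, -0.0833, 0.0576]
tool_rot: [2.619, 1.733, 0.002]
contact_force: [6.0, 1.1, 1.7]
opening: 0.0001
```

>>> {"name": "carry_out", "arguments": {"series": [[-0.021, 0.004, 0, 0, 0, -0.05, 0]]}}

```text
t: 33.1
tool_pos: [0.5439, -0.0831, 0.0576]
tool_rot: [2.624, 1.726, 0.002]
contact_force: [5.2, 0.5, 1.3]
opening: 0.0002
```

>>> {"name": "carry_out", "arguments": {"series": [[-0.021, 0.004, 0, 0, 0, -0.05, 0]]}}

```text
t: 33.2
tool_pos: [0.5434, -0.083, 0.0576]
tool_rot: [2.628, 1.72, 0.002]
contact_force: [5.8, 0.8, 1.6]
opening: 0.0002
```

>>> {"name": "carry_out", "arguments": {"series": [[-0.021, 0.004, 0, 0, 0, -0.05, 0]]}}

```text
t: 33.3
tool_pos: [0.5428, -0.0829, 0.0576]
tool_rot: [2.632, 1.713, 0.002]
contact_force: [5.4, 1.7, 0.6]
opening: -0.0
```

>>> {"name": "carry_out", "arguments": {"series": [[-0.041, 0.009, 0, 0, 0, -0.1, 0]]}}

```text
t: 33.4
tool_pos: [0.5418, -0.0828, 0.0576]
tool_rot: [2.641, 1.7, 0.002]
contact_force: [6.4, 0.7, 1.1]
opening: -0.0004
```

>>> {"name": "carry_out", "arguments": {"series": [[-0.021, 0.005, 0, 0, 0, -0.05, 0]]}}

```text
t: 33.5
tool_pos: [0.5413, -0.0826, 0.0576]
tool_rot: [2.645, 1.693, 0.002]
contact_force: [5.9, 0.3, 1.1]
opening: -0.0
```

>>> {"name": "carry_out", "arguments": {"series": [[-0.02, 0.005, 0, 0, 0, -0.05, 0]]}}

```text
t: 33.6
tool_pos: [0.5408, -0.0825, 0.0576]
tool_rot: [2.649, 1.687, 0.002]
contact_force: [5.8, 0.5, 1.8]
opening: 0.0001
```

>>> {"name": "carry_out", "arguments": {"series": [[-0.02, 0.005, 0, 0, 0, -0.05, 0]]}}

```text
t: 33.7
tool_pos: [0.5403, -0.0824, 0.0576]
tool_rot: [2.654, 1.68, 0.002]
contact_force: [6.2, 1.5, 2.2]
opening: -0.0002
```

>>> {"name": "carry_out", "arguments": {"series": [[-0.041, 0.011, 0, 0, 0, -0.1, 0]]}}

```text
t: 33.8
tool_pos: [0.5393, -0.0822, 0.0576]
tool_rot: [2.662, 1.666, 0.002]
contact_force: [5.5, 0.3, 0.7]
opening: -0.0002
```

>>> {"name": "carry_out", "arguments": {"series": [[-0.02, 0.005, 0, 0, 0, -0.05, 0]]}}

```text
t: 33.9
tool_pos: [0.5387, -0.082, 0.0576]
tool_rot: [2.666, 1.66, 0.002]
contact_force: [6.9, 1.2, 1.3]
opening: 0.0
```

>>> {"name": "carry_out", "arguments": {"series": [[-0.02, 0.005, 0, 0, 0, -0.05, 0]]}}

```text
t: 34.0
tool_pos: [0.5383, -0.0819, 0.0576]
tool_rot: [2.67, 1.653, 0.002]
contact_force: [6.3, 0.7, 2.5]
opening: -0.0001
```

>>> {"name": "carry_out", "arguments": {"series": [[-0.02, 0.006, 0, 0, 0, -0.05, 0]]}}

```text
t: 34.1
tool_pos: [0.5378, -0.0818, 0.0576]
tool_rot: [2.674, 1.647, 0.002]
contact_force: [6.0, 0.3, 1.5]
opening: -0.0002
```

```bash
python3 look.py u wrist|head -1;python3 arc.py .01 24
```

```text
34.1 [ 0.53777668 -0.08176843  0.05758956] [2.67423820e+00 1.64656716e+00 1.98317257e-03] [5.97466207 0.26953082 1.49439711] -0.00023405504634371198
r 0.1049456626560557
[-0.041  0.01 ] -0.1
[-0.041  0.011] -0.1
[-0.04   0.011] -0.1
[-0.04   0.012] -0.1
[-0.04   0.012] -0.1
[-0.04   0.013] -0.1
[-0.04   0.013] -0.1
[-0.04   0.013] -0.1
[-0.04   0.014] -0.1
[-0.04   0.014] -0.1
[-0.039  0.014] -0.1
[-0.039  0.015] -0.1
[-0.039  0.015] -0.1
[-0.039  0.016] -0.1
[-0.039  0.016] -0.1
[-0.039  0.016] -0.1
[-0.038  0.017] -0.1
[-0.038  0.017] -0.1
[-0.038  0.018] -0.1
[-0.038  0.018] -0.1
[-0.038  0.018] -0.1
[-0.038  0.019] -0.1
[-0.037  0.019] -0.1
[-0.037  0.019] -0.1
```

View pics/u_wrist.png

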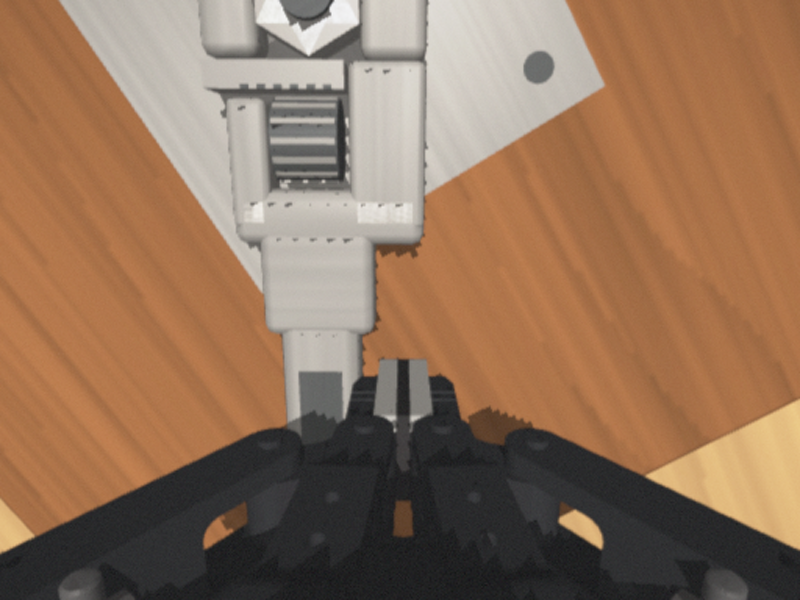

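The spanner and nut are still in step (the image shows the same relative position), with about 0.55 rad turned. I'll continue.

>>> {"name": "carry_out", "arguments": {"series": [[-0.041, 0.011, 0, 0, 0, -0.1, 0]]}}

```text
t: 34.45
tool_pos: [0.5368, -0.0815, 0.0576]
tool_rot: [2.682, 1.633, 0.002]
contact_force: [6.5, 0.3, 0.6]
opening: 0.0002
```

>>> {"name": "carry_out", "arguments": {"series": [[-0.02, 0.006, 0, 0, 0, -0.05, 0]]}}

```text
t: 34.55
tool_pos: [0.5362, -0.0814, 0.0576]
tool_rot: [2.687, 1.626, 0.002]
contact_force: [5.8, 0.7, 2.7]
opening: 0.0004
```

>>> {"name": "carry_out", "arguments": {"series": [[-0.02, 0.006, 0, 0, 0, -0.05, 0]]}}

```text
t: 34.65
tool_pos: [0.5358, -0.0812, 0.0576]
tool_rot: [2.691, 1.62, 0.002]
contact_force: [6.5, 0.1, 1.2]
opening: 0.0001
```

>>> {"name": "carry_out", "arguments": {"series": [[-0.02, 0.006, 0, 0, 0, -0.05, 0]]}}

```text
t: 34.75
tool_pos: [0.5352, -0.0811, 0.0576]
tool_rot: [2.695, 1.613, 0.002]
contact_force: [6.4, 0.2, 0.8]
opening: -0.0002
```

>>> {"name": "carry_out", "arguments": {"series": [[-0.02, 0.006, 0, 0, 0, -0.05, 0]]}}

```text
t: 34.85
tool_pos: [0.5347, -0.0809, 0.0576]
tool_rot: [2.699, 1.606, 0.002]
contact_force: [6.2, 1.4, 1.0]
opening: -0.0002
```

>>> {"name": "carry_out", "arguments": {"series": [[-0.04, 0.013, 0, 0, 0, -0.1, 0]]}}

```text
t: 34.95
tool_pos: [0.5338, -0.0806, 0.0576]
tool_rot: [2.707, 1.593, 0.002]
contact_force: [6.0, -0.2, 0.8]
opening: -0.0001
```

>>> {"name": "carry_out", "arguments": {"series": [[-0.02, 0.006, 0, 0, 0, -0.05, 0]]}}

```text
t: 35.05
tool_pos: [0.5332, -0.0805, 0.0576]
tool_rot: [2.711, 1.586, 0.002]
contact_force: [6.3, -0.5, 1.5]
opening: 0.0
```

>>> {"name": "carry_out", "arguments": {"series": [[-0.02, 0.007, 0, 0, 0, -0.05, 0]]}}

```text
t: 35.15
tool_pos: [0.5327, -0.0803, 0.0576]
tool_rot: [2.714, 1.579, 0.002]
contact_force: [5.1, -1.1, 2.2]
opening: 0.0001
```

>>> {"name": "carry_out", "arguments": {"series": [[-0.02, 0.007, 0, 0, 0, -0.05, 0]]}}

```text
t: 35.25
tool_pos: [0.5322, -0.0802, 0.0576]
tool_rot: [2.718, 1.572, 0.002]
contact_force: [5.8, -0.1, 0.9]
opening: -0.0002
```

>>> {"name": "carry_out", "arguments": {"series": [[-0.02, 0.007, 0, 0, 0, -0.05, 0]]}}

```text
t: 35.35
tool_pos: [0.5317, -0.08, 0.0576]
tool_rot: [2.722, 1.566, 0.002]
contact_force: [6.1, -0.1, 2.0]
opening: -0.0002
```

>>> {"name": "carry_out", "arguments": {"series": [[-0.04, 0.014, 0, 0, 0, -0.1, 0]]}}

```text
t: 35.45
tool_pos: [0.5308, -0.0797, 0.0576]
tool_rot: [2.73, 1.552, 0.002]
contact_force: [7.1, -0.3, 1.1]
opening: 0.0004
```

>>> {"name": "carry_out", "arguments": {"series": [[-0.02, 0.007, 0, 0, 0, -0.05, 0]]}}

```text
t: 35.55
tool_pos: [0.5302, -0.0795, 0.0576]
tool_rot: [2.734, 1.545, 0.002]
contact_force: [5.6, -0.2, 1.7]
opening: 0.0003
```

>>> {"name": "carry_out", "arguments": {"series": [[-0.02, 0.007, 0, 0, 0, -0.05, 0]]}}

```text
t: 35.65
tool_pos: [0.5298, -0.0793, 0.0576]
tool_rot: [2.738, 1.538, 0.002]
contact_force: [5.4, -0.2, 0.3]
opening: 0.0001
```

>>> {"name": "carry_out", "arguments": {"series": [[-0.02, 0.007, 0, 0, 0, -0.05, 0]]}}

```text
t: 35.75
tool_pos: [0.5293, -0.0793, 0.0576]
tool_rot: [2.741, 1.531, 0.002]
contact_force: [7.2, -0.4, 0.9]
opening: -0.0002
```

>>> {"name": "carry_out", "arguments": {"series": [[-0.02, 0.007, 0, 0, 0, -0.05, 0]]}}

```text
t: 35.85
tool_pos: [0.5289, -0.0791, 0.0576]
tool_rot: [2.745, 1.524, 0.002]
contact_force: [6.2, -0.4, 0.9]
opening: 0.0001
```

>>> {"name": "carry_out", "arguments": {"series": [[-0.02, 0.007, 0, 0, 0, -0.05, 0]]}}

```text
t: 35.95
tool_pos: [0.5284, -0.079, 0.0576]
tool_rot: [2.749, 1.517, 0.002]
contact_force: [5.9, -0.8, 0.3]
opening: -0.0001
```

>>> {"name": "carry_out", "arguments": {"series": [[-0.02, 0.008, 0, 0, 0, -0.05, 0]]}}

```text
t: 36.05
tool_pos: [0.528, -0.0789, 0.0576]
tool_rot: [2.752, 1.51, 0.002]
contact_force: [6.9, -0.7, 1.1]
opening: 0.0001
```

>>> {"name": "carry_out", "arguments": {"series": [[-0.02, 0.008, 0, 0, 0, -0.05, 0]]}}

```text
t: 36.15
tool_pos: [0.5275, -0.0788, 0.0577]
tool_rot: [2.756, 1.503, 0.002]
contact_force: [6.8, -0.6, 0.3]
opening: 0.0001
```

```bash
python3 look.py v wrist|head -1;python3 arc.py .01 14
```

```text
36.15 [ 0.52754051 -0.07876005  0.05765462] [2.75577715e+00 1.50340692e+00 2.41478924e-03] [ 6.76352852 -0.56933444  0.32051356] 0.00011075969896473601
r 0.10507477204304251
[-0.039  0.015] -0.1
[-0.039  0.015] -0.1
[-0.039  0.015] -0.1
[-0.039  0.016] -0.1
[-0.039  0.016] -0.1
[-0.039  0.017] -0.1
[-0.038  0.017] -0.1
[-0.038  0.017] -0.1
[-0.038  0.018] -0.1
[-0.038  0.018] -0.1
[-0.038  0.018] -0.1
[-0.038  0.019] -0.1
[-0.037  0.019] -0.1
[-0.037  0.02 ] -0.1
```

View pics/v_wrist.png

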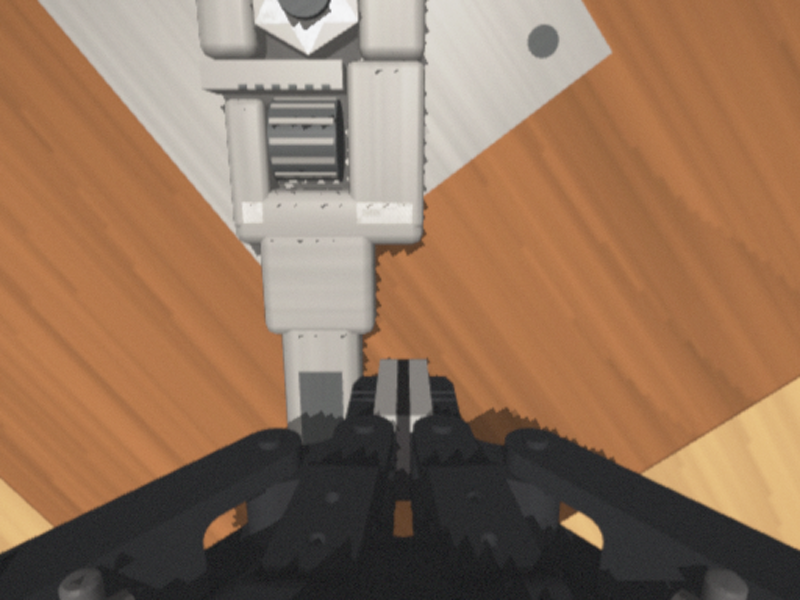

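The tool's advance per step has shrunk slightly, from 0.53 to 0.47 mm, and the force is creeping up, so the stop may be near. I'll back off and look from above before pushing further.

>>> {"name": "carry_out", "arguments": {"series": [[0.12, -0.05, 0, 0, 0, 0, 0], [0.12, -0.05, 0, 0, 0, 0, 0], [0, 0, 0.8, 0, 0, 0, 0], [0.2, 0.4, 0.8, 0, 0, 0, 0], [0.4, 0.7, 0.5, 0, 0, 0, 0], [-0.3, 0.2, 0, 0, 0, 0, 0], [0, 0, 0, 0, 0, 0, 0]]}}

```text
t: 37.1
tool_pos: [0.5382, -0.0475, 0.1084]
tool_rot: [-2.755, -1.506, 0.005]
contact_force: [-0.2, 0.9, -0.4]
opening: -0.0003
```

```bash
python3 look.py w wrist;python3 rect.py w_wrist .066 .5634 .02 57.5 10000 1
```

```text
37.1 [ 0.53818035 -0.04749072  0.10843985] [-2.75483577 -1.50581632  0.00493404] [-0.19288835  0.87770419 -0.41514478] -0.00027783920414507524
wrist nut_top [(0.95, array([231.5,  91.5]), array([0.5632, 0.0191, 0.066 ]))]
wrist wrench []
wrist handle [(0.62, array([235.8, 268.2]), array([ 0.5077, -0.0685,  0.066 ]))]
wrist worm_top [(0.84, array([228.6, 152.6]), array([ 0.5447, -0.0066,  0.0723]))]
```

View pics/w_wrist_rect1.png

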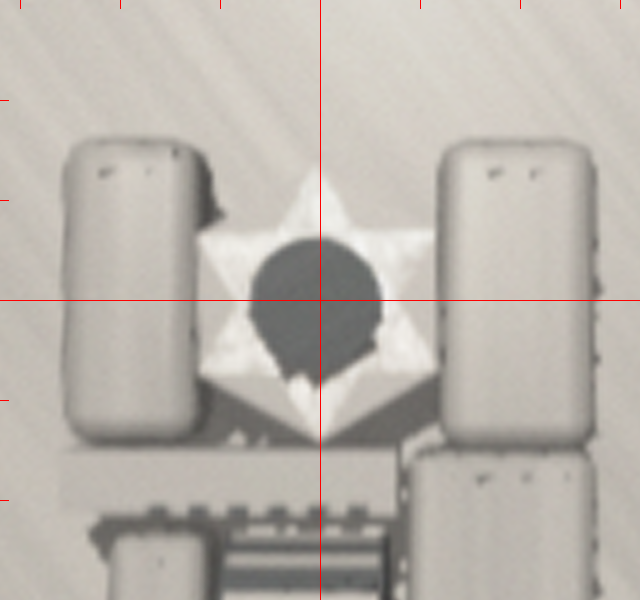

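View pics/w_wrist.png

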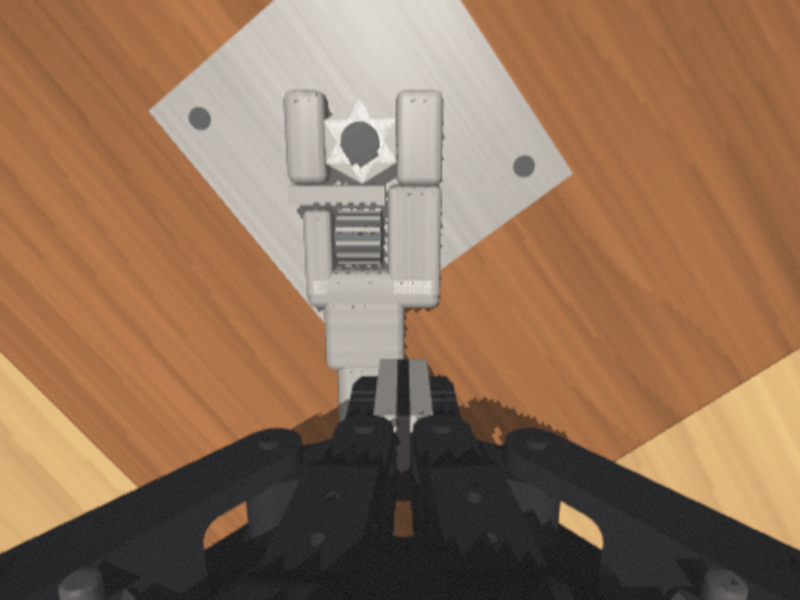

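The jaws read 24.2 mm apart, still snug, and the nut's corner is now at 57.5° against 94.5° at the start, so 0.65 rad has been turned. It isn't clear whether that's the stop, so I'll return and go on pushing softly.

>>> {"name": "carry_out", "arguments": {"series": [[-0.094, -0.676, 0, 0, 0, 0, 0], [-0.094, -0.676, 0, 0, 0, 0, 0], [0, 0, -0.7, 0, 0, 0, 0], [0, 0, -0.7, 0, 0, 0, 0], [0, 0, -0.5, 0, 0, 0, 0], [0, 0, -0.13, 0, 0, 0, 0], [0, 0, 0, 0, 0, 0, 0]]}}

```text
t: 38.05
tool_pos: [0.5349, -0.0819, 0.0583]
tool_rot: [-2.757, -1.504, 0.002]
contact_force: [0.1, -0.5, 0.6]
opening: 0.0002
```

>>> {"name": "carry_out", "arguments": {"series": [[-0.08, 0.03, 0, 0, 0, 0, 0], [-0.08, 0.03, 0, 0, 0, 0, 0], [0, 0, 0, 0, 0, 0, 0]]}}

```text
t: 38.35
tool_pos: [0.5316, -0.0804, 0.0598]
tool_rot: [2.757, 1.505, 0.001]
contact_force: [0.2, 0.3, 0.7]
opening: -0.0001
```

>>> {"name": "carry_out", "arguments": {"series": [[-0.05, 0.02, 0, 0, 0, 0, 0], [0, 0, 0, 0, 0, 0, 0]]}}

```text
t: 38.55
tool_pos: [0.5301, -0.0799, 0.0593]
tool_rot: [2.757, 1.505, 0.001]
contact_force: [0.5, 0.1, -0.0]
opening: 0.0002
```

>>> {"name": "carry_out", "arguments": {"series": [[-0.04, 0.016, 0, 0, 0, 0, 0], [0, 0, 0, 0, 0, 0, 0]]}}

```text
t: 38.75
tool_pos: [0.529, -0.0795, 0.059]
tool_rot: [-2.758, -1.505, 0.0]
contact_force: [1.7, 0.4, 0.2]
opening: -0.0
```

>>> {"name": "carry_out", "arguments": {"series": [[-0.03, 0.012, 0, 0, 0, 0, 0], [0, 0, 0, 0, 0, 0, 0]]}}

```text
t: 38.95
tool_pos: [0.5283, -0.0792, 0.059]
tool_rot: [-2.757, -1.505, 0.0]
contact_force: [-0.2, 0.3, 0.4]
opening: -0.0001
```

>>> {"name": "carry_out", "arguments": {"series": [[-0.02, 0.009, 0, 0, 0, 0, 0], [0, 0, 0, 0, 0, 0, 0]]}}

```text
t: 39.15
tool_pos: [0.5278, -0.079, 0.059]
tool_rot: [-2.758, -1.505, 0.0]
contact_force: [-0.2, 0.1, -0.8]
opening: 0.0003
```

>>> {"name": "carry_out", "arguments": {"series": [[-0.02, 0.009, 0, 0, 0, 0, 0], [0, 0, 0, 0, 0, 0, 0]]}}

```text
t: 39.35
tool_pos: [0.5275, -0.0788, 0.0591]
tool_rot: [2.757, 1.505, 0.0]
contact_force: [-0.7, -0.2, 0.3]
opening: 0.0001
```

>>> {"name": "carry_out", "arguments": {"series": [[-0.02, 0.009, 0, 0, 0, -0.05, 0], [0, 0, 0, 0, 0, 0, 0]]}}

```text
t: 39.55
tool_pos: [0.5273, -0.0788, 0.0593]
tool_rot: [2.761, 1.497, 0.001]
contact_force: [2.0, -0.5, -0.5]
opening: 0.0003
```

>>> {"name": "carry_out", "arguments": {"series": [[-0.02, 0.009, 0, 0, 0, -0.05, 0], [0, 0, 0, 0, 0, 0, 0]]}}

```text
t: 39.75
tool_pos: [0.5267, -0.0785, 0.0595]
tool_rot: [2.765, 1.491, 0.001]
contact_force: [1.2, -0.1, 1.8]
opening: -0.0001
```

>>> {"name": "carry_out", "arguments": {"series": [[-0.02, 0.008, 0, 0, 0, -0.05, 0], [0, 0, 0, 0, 0, 0, 0]]}}

```text
t: 39.95
tool_pos: [0.5262, -0.0783, 0.0595]
tool_rot: [2.768, 1.484, 0.001]
contact_force: [1.1, -0.7, 2.8]
opening: 0.0001
```

>>> {"name": "carry_out", "arguments": {"series": [[-0.02, 0.008, 0, 0, 0, -0.05, 0], [0, 0, 0, 0, 0, 0, 0]]}}

```text
t: 40.15
tool_pos: [0.5258, -0.0781, 0.0595]
tool_rot: [2.772, 1.477, 0.001]
contact_force: [2.2, -0.4, 3.2]
opening: 0.0001
```

>>> {"name": "carry_out", "arguments": {"series": [[-0.02, 0.008, 0, 0, 0, -0.05, 0], [0, 0, 0, 0, 0, 0, 0]]}}

```text
t: 40.35
tool_pos: [0.5253, -0.0779, 0.0595]
tool_rot: [2.776, 1.47, 0.001]
contact_force: [2.1, -0.6, 3.2]
opening: -0.0001
```

>>> {"name": "carry_out", "arguments": {"series": [[-0.02, 0.008, 0, 0, 0, -0.05, 0], [0, 0, 0, 0, 0, 0, 0]]}}

```text
t: 40.55
tool_pos: [0.5248, -0.0777, 0.0595]
tool_rot: [2.779, 1.463, 0.001]
contact_force: [3.8, -1.5, 2.9]
opening: -0.0005
```

>>> {"name": "carry_out", "arguments": {"series": [[-0.02, 0.009, 0, 0, 0, -0.05, 0], [0, 0, 0, 0, 0, 0, 0]]}}

```text
t: 40.75
tool_pos: [0.5243, -0.0775, 0.0595]
tool_rot: [2.783, 1.456, 0.001]
contact_force: [3.1, -1.5, 5.4]
opening: 0.0002
```

```bash
python3 look.py x wrist,side|head -1
```

```text
40.75 [ 0.5243053  -0.07749238  0.05947282] [2.78285457e+00 1.45598869e+00 1.16817742e-03] [ 3.11574745 -1.512621    5.42073011] 0.0001664589256862175
```

View pics/x_wrist.png

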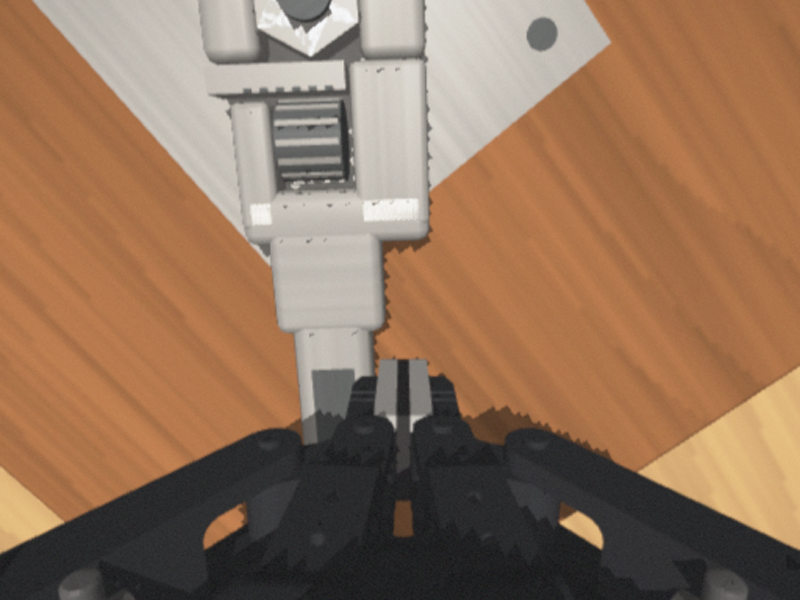

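View pics/x_side.png

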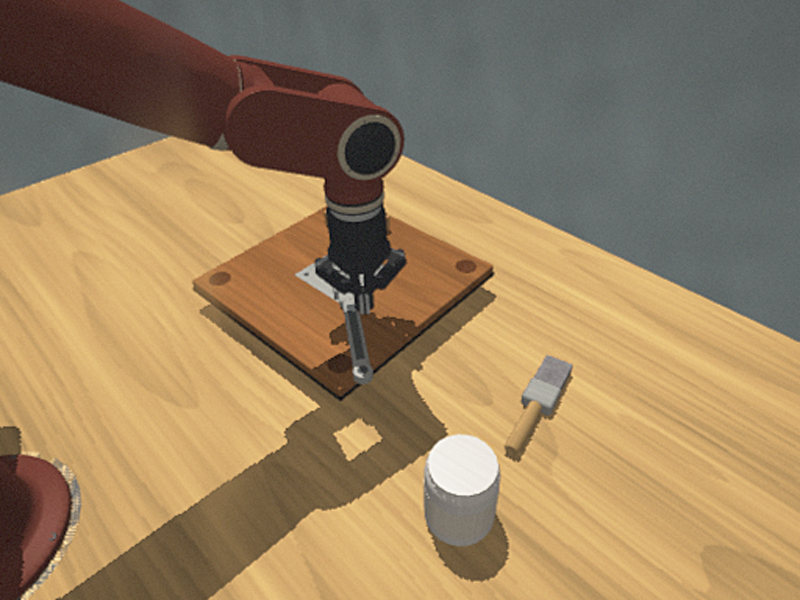

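The finger is riding up against the handle's edge: fz is 5 N, z has risen to 0.0595, and it sits about 3 mm deeper over the handle than before. I'll back off, lower the tip and push squarely again.

>>> {"name": "carry_out", "arguments": {"series": [[0.12, -0.06, 0, 0, 0, 0, 0], [0.12, -0.06, 0, 0, 0, 0, 0], [0.04, 0, -0.1, 0, 0, 0, 0], [0, 0, -0.1, 0, 0, 0, 0], [0, 0, 0, 0, 0, 0, 0], [0, 0, 0, 0, 0, 0, 0]]}}

```text
t: 41.85
tool_pos: [0.526, -0.0782, 0.0584]
tool_rot: [-2.771, -1.452, 0.02]
contact_force: [-28.6, 8.1, 47.2]
opening: 0.0002
```

```bash
python3 look.py y wrist|head -1
```

```text
41.85 [ 0.52600535 -0.0782073   0.05835353] [-2.77113176 -1.45228389  0.02014222] [-28.63863108   8.07051805  47.24374402] 0.00022699203014604793
```

View pics/y_wrist.png

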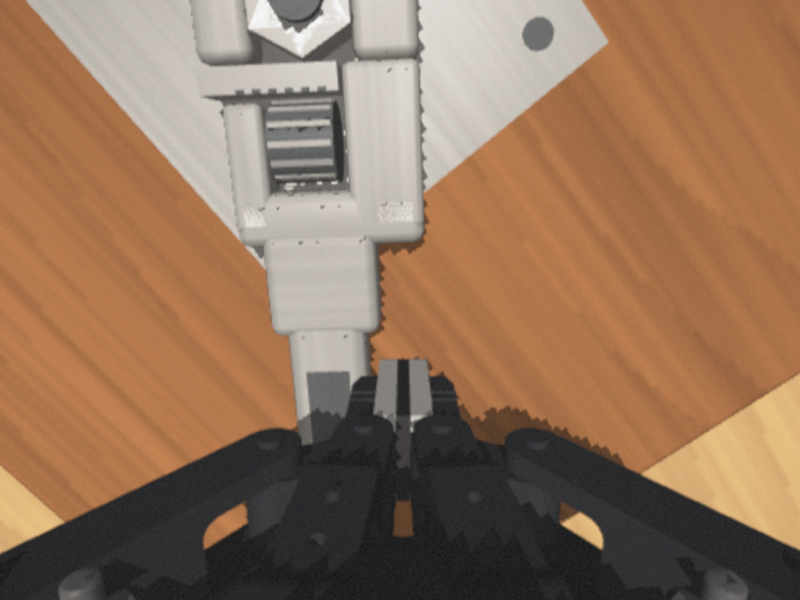

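Something on the finger is bearing on the handle: 47 N upward. I'll lift straight off at once.

>>> {"name": "carry_out", "arguments": {"series": [[0, 0, 0.2, 0, 0, 0, 0], [0, 0, 0.2, 0, 0, 0, 0], [0, 0, 0.4, 0, 0, 0, 0], [0, 0, 0.8, 0, 0, 0, 0], [0, 0, 0, 0, 0, 0, 0]]}}

```text
t: 42.6
tool_pos: [0.532, -0.0806, 0.096]
tool_rot: [2.782, 1.456, 0.003]
contact_force: [1.3, -0.2, -0.2]
opening: -0.0001
```

```bash
python3 look.py z wrist|head -3
```

```text
42.6 [ 0.5320223  -0.08060078  0.0959904 ] [2.78181531 1.45563834 0.00345093] [ 1.33437224 -0.18539825 -0.23080659] -0.00012471383675858748
wrist nut_top [(0.83, array([193.2,  24.2]), array([0.5633, 0.0191, 0.066 ]))]
wrist wrench []
```

View pics/z_wrist.png

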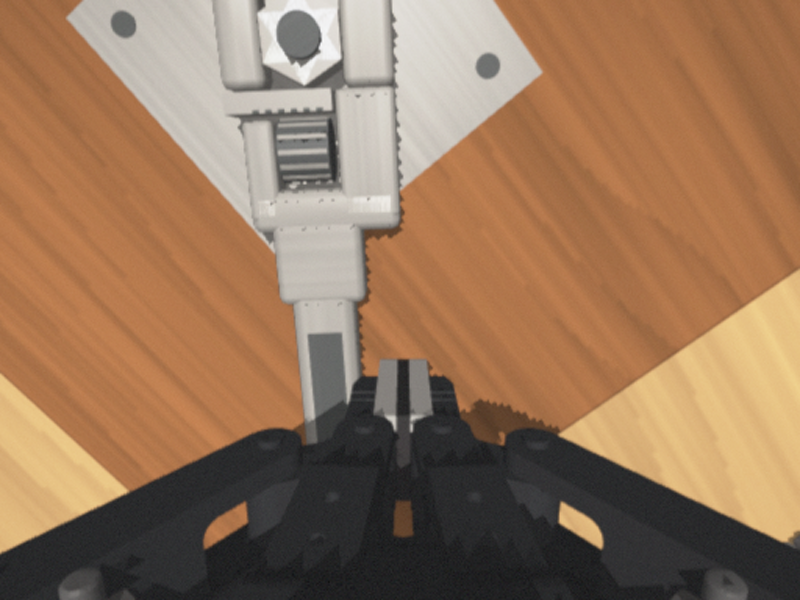

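The spanner is still seated and flat, at a yaw of about 58°, and it hasn't moved since the earlier look. The sloping back of the closed finger rides up on the handle. I'll open the gripper instead, straddle the handle and push with the flat inner pad.

>>> {"name": "carry_out", "arguments": {"series": [[-0.324, 0.155, 0, 0, 0, 0.17, 0.5], [-0.324, 0.155, 0, 0, 0, 0.16, 0.5], [-0.324, 0.155, 0, 0, 0, 0.16, 0.5], [0, 0, 0, 0, 0, 0, 0.5], [0, 0, -0.4, 0, 0, 0, 0.5], [0, 0, -0.4, 0, 0, 0, 0.5], [0, 0, -0.3, 0, 0, 0, 0.5], [0, 0, 0, 0, 0, 0, 0.5]]}}

```text
t: 43.65
tool_pos: [0.5053, -0.0684, 0.0644]
tool_rot: [-2.745, -1.523, 0.004]
contact_force: [0.7, 0.3, -0.2]
opening: 0.0425
```

```bash
python3 look.py A wrist|head -4
```

```text
43.65 [ 0.50528801 -0.06839599  0.06437518] [-2.74473997 -1.52283659  0.00420355] [ 0.73324069  0.31368809 -0.17111712] 0.04248431659384826
wrist nut_top []
wrist wrench []
wrist handle [(0.95, array([264.8, 246.3]), array([ 0.5077, -0.0691,  0.066 ])), (0.42, array([263.2,  80.8]), array([ 0.5449, -0.0074,  0.066 ]))]
```

View pics/A_wrist.png

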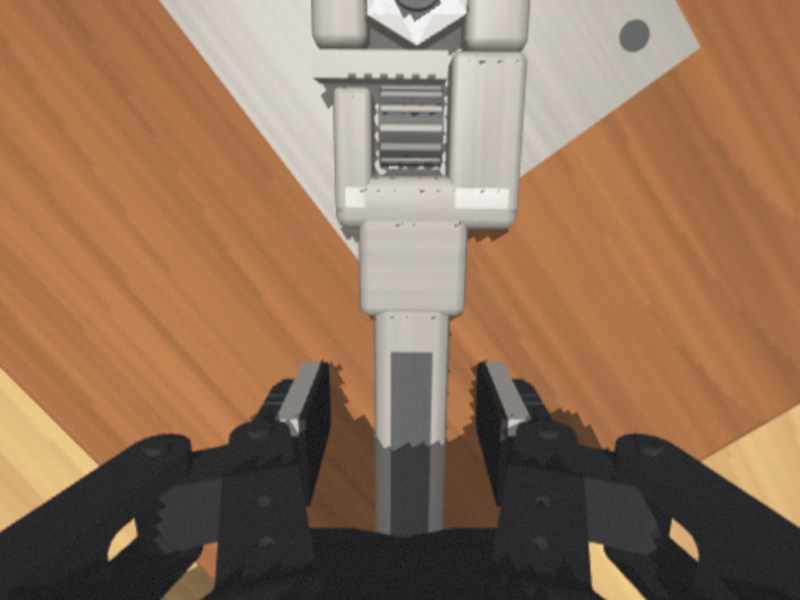

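The pads straddle the handle squarely. I'll go down the last 9 mm and bring the right pad into contact.

>>> {"name": "carry_out", "arguments": {"series": [[0, 0, -0.2, 0, 0, 0, 0.5], [0, 0, -0.18, 0, 0, 0, 0.5], [-0.1, 0.063, 0, 0, 0, 0, 0.5], [-0.05, 0.031, 0, 0, 0, 0, 0.5], [0, 0, 0, 0, 0, 0, 0.5]]}}

```text
t: 44.4
tool_pos: [0.5026, -0.0662, 0.057]
tool_rot: [-2.747, -1.524, 0.0]
contact_force: [-0.7, -0.6, -0.8]
opening: 0.0425
```

>>> {"name": "carry_out", "arguments": {"series": [[-0.034, 0.021, 0, 0, 0, 0, 0.5], [-0.034, 0.021, 0, 0, 0, 0, 0.5], [0, 0, 0, 0, 0, 0, 0.5]]}}

```text
t: 44.7
tool_pos: [0.5011, -0.0653, 0.0572]
tool_rot: [2.747, 1.524, 0.0]
contact_force: [1.1, 0.4, -0.1]
opening: 0.0429
```

>>> {"name": "carry_out", "arguments": {"series": [[-0.034, 0.021, 0, 0, 0, 0, 0.5], [0, 0, 0, 0, 0, 0, 0.5]]}}

```text
t: 44.9
tool_pos: [0.5002, -0.0647, 0.0571]
tool_rot: [-2.747, -1.524, 0.0]
contact_force: [0.3, 0.6, 0.7]
opening: 0.0425
```

>>> {"name": "carry_out", "arguments": {"series": [[-0.025, 0.016, 0, 0, 0, 0, 0.5], [0, 0, 0, 0, 0, 0, 0.5]]}}

```text
t: 45.1
tool_pos: [0.4996, -0.0644, 0.057]
tool_rot: [-2.747, -1.524, 0.0]
contact_force: [-0.0, -0.8, 0.3]
opening: 0.0427
```

>>> {"name": "carry_out", "arguments": {"series": [[-0.017, 0.011, 0, 0, 0, 0, 0.5], [0, 0, 0, 0, 0, 0, 0.5]]}}

```text
t: 45.3
tool_pos: [0.4992, -0.0641, 0.057]
tool_rot: [-2.747, -1.524, 0.0]
contact_force: [0.2, 0.2, 0.6]
opening: 0.0429
```

>>> {"name": "carry_out", "arguments": {"series": [[-0.017, 0.011, 0, 0, 0, 0, 0.5], [0, 0, 0, 0, 0, 0, 0.5]]}}

```text
t: 45.5
tool_pos: [0.4988, -0.0638, 0.057]
tool_rot: [-2.747, -1.524, 0.0]
contact_force: [-0.5, 0.2, -0.1]
opening: 0.0423
```

>>> {"name": "carry_out", "arguments": {"series": [[-0.017, 0.011, 0, 0, 0, 0, 0.5], [0, 0, 0, 0, 0, 0, 0.5]]}}

```text
t: 45.7
tool_pos: [0.4986, -0.0637, 0.0571]
tool_rot: [2.746, 1.524, 0.001]
contact_force: [1.3, -0.9, -1.3]
opening: 0.0428
```

>>> {"name": "carry_out", "arguments": {"series": [[-0.017, 0.011, 0, 0, 0, 0, 0.5], [0, 0, 0, 0, 0, 0, 0.5]]}}

```text
t: 45.9
tool_pos: [0.4984, -0.0636, 0.0572]
tool_rot: [2.746, 1.524, 0.001]
contact_force: [3.3, -1.5, -2.9]
opening: 0.0427
```

>>> {"name": "carry_out", "arguments": {"series": [[-0.017, 0.011, 0, 0, 0, 0, 0.5], [0, 0, 0, 0, 0, 0, 0.5]]}}

```text
t: 46.1
tool_pos: [0.4979, -0.0633, 0.0572]
tool_rot: [2.746, 1.524, 0.001]
contact_force: [4.0, -1.9, -3.0]
opening: 0.0425
```

>>> {"name": "carry_out", "arguments": {"series": [[-0.017, 0.011, 0, 0, 0, 0, 0.5], [0, 0, 0, 0, 0, 0, 0.5]]}}

```text
t: 46.3
tool_pos: [0.4974, -0.063, 0.0572]
tool_rot: [2.746, 1.524, 0.001]
contact_force: [4.0, -2.6, -3.1]
opening: 0.0426
```

>>> {"name": "carry_out", "arguments": {"series": [[-0.017, 0.011, 0, 0, 0, 0, 0.5], [0, 0, 0, 0, 0, 0, 0.5]]}}

```text
t: 46.5
tool_pos: [0.4971, -0.0627, 0.0572]
tool_rot: [2.746, 1.524, 0.001]
contact_force: [4.1, -2.5, -2.9]
opening: 0.0427
```

```bash
python3 look.py B wrist|head -4; python3 rect.py B_wrist .066 .5355 -.0246 57.5 5000 1; python3 rect.py A_wrist .066 .5355 -.0246 57.5 5000 1
```

```text
46.5 [ 0.49705205 -0.0627453   0.05719589] [2.74604818e+00 1.52368127e+00 9.49749865e-04] [ 4.09317058 -2.53048178 -2.93961251] 0.042696728077646844
wrist nut_top []
wrist wrench [(0.51, array([287. ,  78.6]), array([ 0.5459, -0.006 ,  0.052 ]))]
wrist handle [(0.97, array([284.7, 253.3]), array([ 0.5067, -0.068 ,  0.066 ])), (0.47, array([284. ,  24.8]), array([0.5531, 0.0105, 0.066 ]))]
```

View pics/B_wrist_rect1.png

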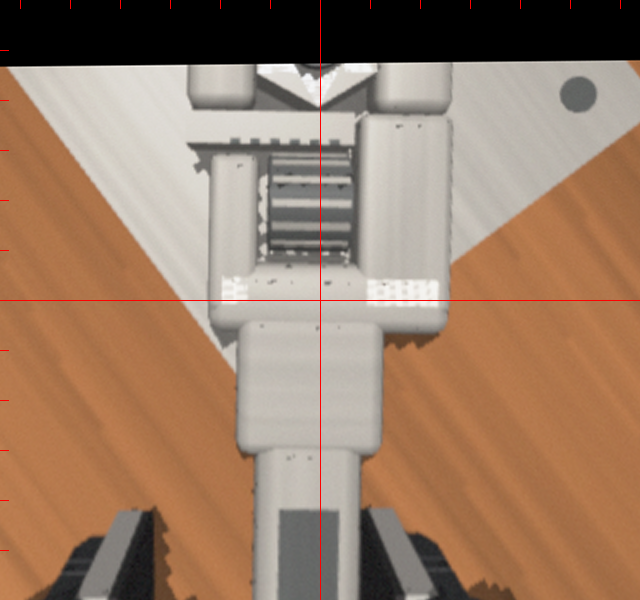

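View pics/A_wrist_rect1.png

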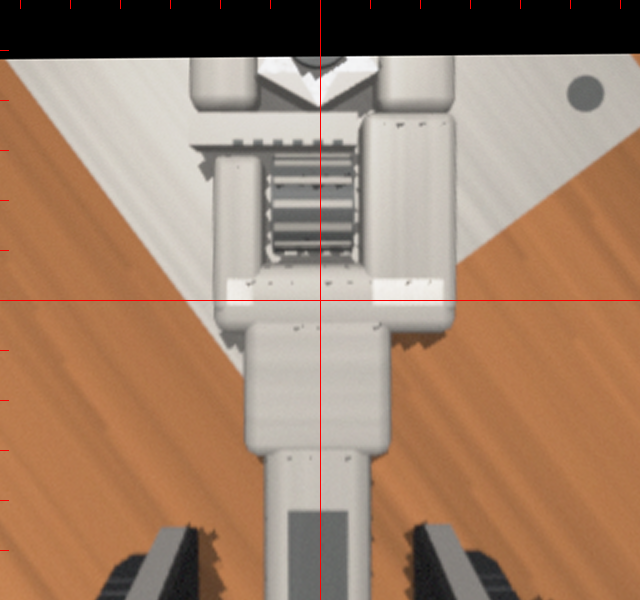

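The handle followed the pad by about 0.02 rad at a normal force of 4.8 N, which isn't above the running force, so the nut may not be home yet. I'll carry on along the arc with the flat pad.

>>> {"name": "carry_out", "arguments": {"series": [[-0.017, 0.013, 0, 0, 0, -0.05, 0.5], [-0.017, 0.013, 0, 0, 0, -0.05, 0.5]]}}

```text
t: 46.95
tool_pos: [0.4964, -0.0621, 0.0572]
tool_rot: [2.754, 1.509, 0.002]
contact_force: [5.5, -3.8, -5.1]
opening: 0.043
```

>>> {"name": "carry_out", "arguments": {"series": [[-0.017, 0.013, 0, 0, 0, -0.05, 0.5], [-0.017, 0.013, 0, 0, 0, -0.05, 0.5]]}}

```text
t: 47.15
tool_pos: [0.4957, -0.0614, 0.0572]
tool_rot: [2.761, 1.496, 0.002]
contact_force: [5.4, -2.3, -3.8]
opening: 0.043
```

>>> {"name": "carry_out", "arguments": {"series": [[-0.016, 0.014, 0, 0, 0, -0.05, 0.5], [-0.016, 0.014, 0, 0, 0, -0.05, 0.5]]}}

```text
t: 47.35
tool_pos: [0.495, -0.0607, 0.0573]
tool_rot: [2.768, 1.482, 0.003]
contact_force: [5.3, -3.0, -4.5]
opening: 0.0427
```

>>> {"name": "carry_out", "arguments": {"series": [[-0.016, 0.014, -0.03, 0, 0, -0.05, 0.5], [-0.016, 0.014, -0.03, 0, 0, -0.05, 0.5]]}}

```text
t: 47.55
tool_pos: [0.4952, -0.0605, 0.057]
tool_rot: [2.774, 1.467, 0.005]
contact_force: [4.4, -3.3, 1.7]
opening: 0.043
```

>>> {"name": "carry_out", "arguments": {"series": [[-0.016, 0.014, 0, 0, 0, -0.05, 0.5], [-0.016, 0.014, 0, 0, 0, -0.05, 0.5]]}}

```text
t: 47.75
tool_pos: [0.4948, -0.06, 0.057]
tool_rot: [2.78, 1.453, 0.006]
contact_force: [7.0, -4.2, -0.6]
opening: 0.0428
```

```bash
python3 look.py C wrist|head -4; python3 rect.py C_wrist .066 .5355 -.0246 57.5 5000 1
```

```text
47.75 [ 0.49480478 -0.05998328  0.05703213] [2.78041139 1.45268958 0.00629186] [ 6.97180065 -4.21004508 -0.55688987] 0.04278326306367966
wrist nut_top []
wrist wrench []
wrist handle [(0.61, array([284.5, 251.4]), array([ 0.5046, -0.0649,  0.066 ]))]
```

View pics/C_wrist_rect1.png

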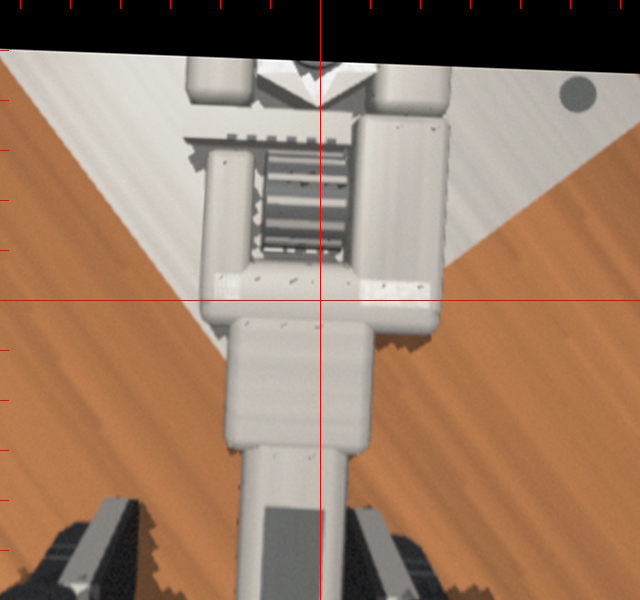

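The nut's corner and its lower edges are exactly where they were ((255,70), (320,107), (378,68)), while the handle turned a little more and the force rose to 8 N. The nut is therefore on its stop, and I must push no further. I'll back off, lift clear and inspect.

>>> {"name": "carry_out", "arguments": {"series": [[0.1, -0.06, 0, 0, 0, 0, 0.5], [0.1, -0.06, 0, 0, 0, 0, 0.5], [0, 0, 0.4, 0, 0, 0, 0.5], [0, 0, 0.8, 0, 0, 0, 0.5], [0.3, 0.4, 0.8, 0, 0, 0, 0.5], [0.4, 0.6, 0, 0, 0, 0, 0.5], [0, 0, 0, 0, 0, 0, 0.5], [0, 0, 0, 0, 0, 0, 0.5]]}}

```text
t: 48.8
tool_pos: [0.5144, -0.0368, 0.1054]
tool_rot: [-2.783, -1.456, 0.002]
contact_force: [1.3, 0.2, -0.2]
opening: 0.0428
```

```bash
python3 look.py D wrist,side; python3 rect.py D_wrist .066 .5634 .02 57.5 10000 1
```

```text
48.8 [ 0.51443635 -0.03677708  0.10539455] [-2.78283098e+00 -1.45606797e+00  2.03909507e-03] [ 1.25999474  0.20306572 -0.17664337] 0.04282528210606255
wrist nut_top [(0.66, array([275.1,  83.1]), array([0.5631, 0.0191, 0.066 ]))]
wrist wrench []
wrist handle [(0.98, array([273.6, 262.8]), array([ 0.5051, -0.0655,  0.066 ]))]
wrist worm_top [(0.73, array([272.5, 145. ]), array([ 0.5443, -0.0059,  0.0723]))]
side nut_top [(0.48, array([218.4, 168.5]), array([0.5672, 0.024 , 0.066 ]))]
side wrench [(0.78, array([218.8, 171.2]), array([0.5714, 0.0298, 0.052 ]))]
side handle [(0.63, array([222.8, 199.4]), array([ 0.5024, -0.0707,  0.066 ]))]
side worm_top [(0.86, array([221.1, 177.7]), array([ 0.5442, -0.0149,  0.0723]))]
```

View pics/D_wrist_rect1.png

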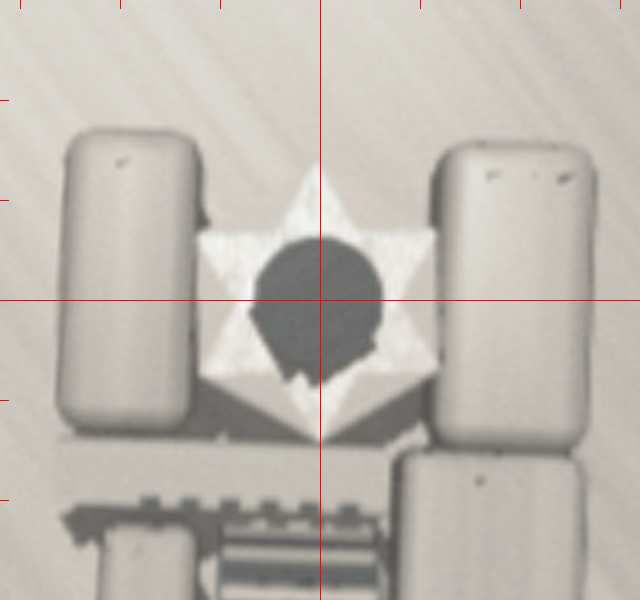

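View pics/D_wrist.png

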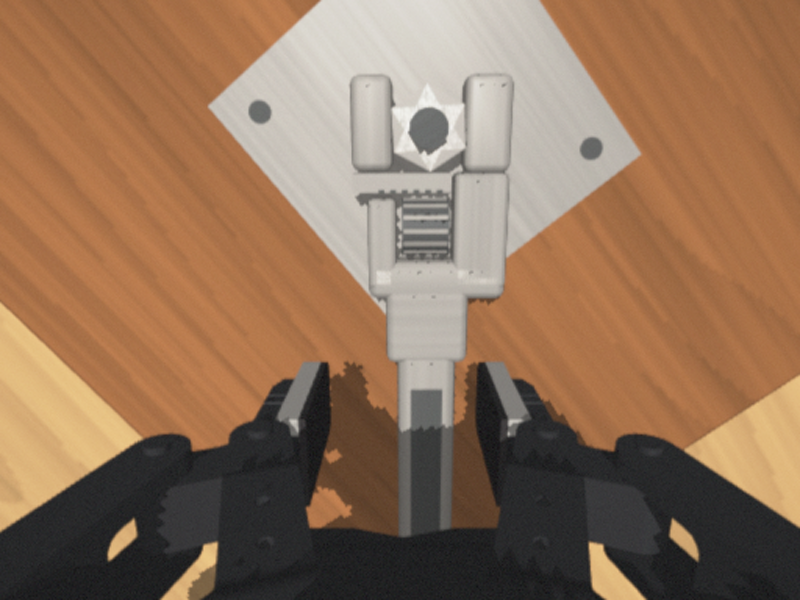

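View pics/D_side.png

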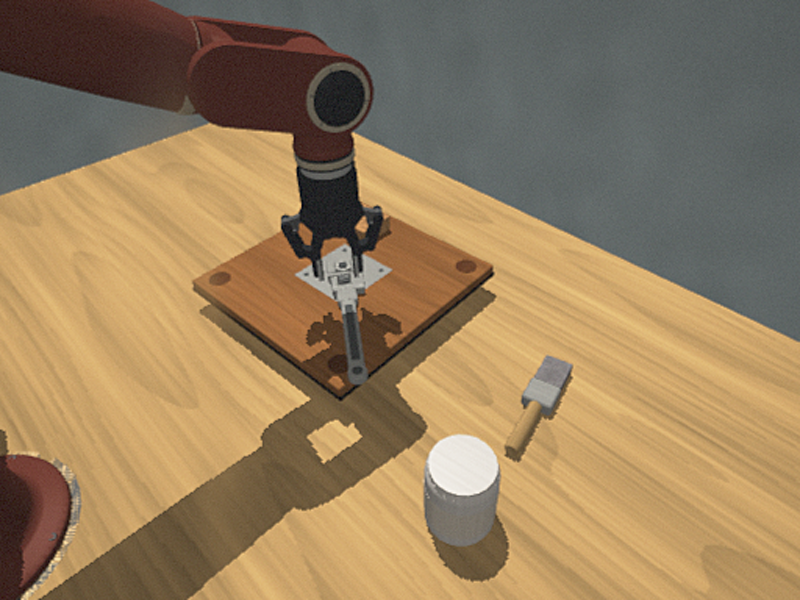

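From above, the nut's corners coincide with the earlier look (yaw 57.5°), though the spanner has turned on to about 55° and was pushed at 8 N. That points to the hard stop. I'll compare the in-between pictures for free to make sure.

```bash
python3 rect.py z_wrist .066 .5634 .02 57.5 10000 1; python3 - <<'E'
import cv2,numpy as np
a=[cv2.imread(f'pics/{k}_wrist_rect1.png')[120:480,130:510] for k in 'wzD']
cv2.imwrite('pics/cmp.png',cv2.resize(np.hstack(a),(798,252)))
E
```

```text
(no output)
```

View pics/z_wrist_rect1.png

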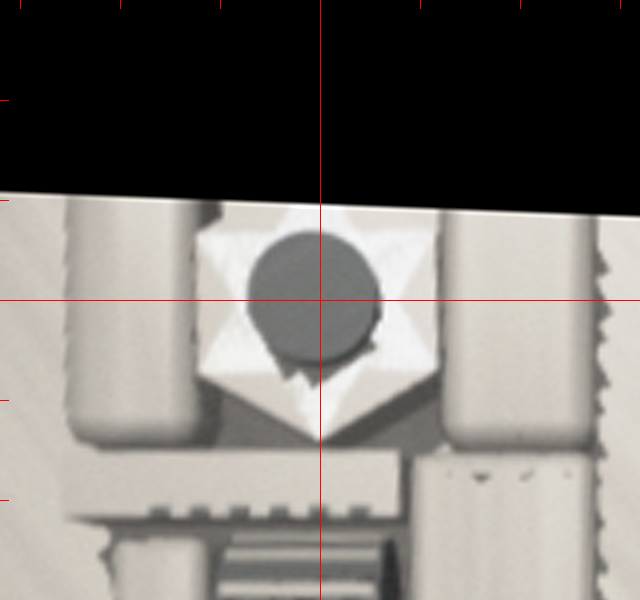

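In the in-between picture the jaws were still tight (24.1 mm) and the nut was at the same angle. The spanner's later 2.5° lead therefore means the worm gave slightly against the stop. I'll confirm with one short, careful push at the same spot.

>>> {"name": "carry_out", "arguments": {"series": [[-0.29, -0.524, 0, 0, 0, 0, 0.5], [-0.29, -0.524, 0, 0, 0, 0, 0.5], [0, 0, -0.7, 0, 0, 0, 0.5], [0, 0, -0.7, 0, 0, 0, 0.5], [0, 0, -0.4, 0, 0, 0, 0.5], [0, 0, -0.12, 0, 0, 0, 0.5], [0, 0, 0, 0, 0, 0, 0.5]]}}

```text
t: 50.0
tool_pos: [0.5002, -0.0636, 0.0573]
tool_rot: [-2.784, -1.454, 0.001]
contact_force: [-0.3, -0.7, 0.6]
opening: 0.0424
```

>>> {"name": "carry_out", "arguments": {"series": [[-0.06, 0.042, 0, 0, 0, 0, 0.5], [-0.06, 0.042, 0, 0, 0, 0, 0.5], [0, 0, 0, 0, 0, 0, 0.5]]}}

```text
t: 50.3
tool_pos: [0.4978, -0.061, 0.0582]
tool_rot: [2.783, 1.455, 0.001]
contact_force: [0.2, -0.5, 0.2]
opening: 0.0427
```

>>> {"name": "carry_out", "arguments": {"series": [[-0.03, 0.021, 0, 0, 0, 0, 0.5], [0, 0, 0, 0, 0, 0, 0.5]]}}

```text
t: 50.5
tool_pos: [0.4969, -0.0605, 0.0578]
tool_rot: [2.784, 1.455, 0.0]
contact_force: [0.0, 0.5, 0.9]
opening: 0.0428
```

>>> {"name": "carry_out", "arguments": {"series": [[-0.03, 0.021, 0, 0, 0, 0, 0.5], [0, 0, 0, 0, 0, 0, 0.5]]}}

```text
t: 50.7
tool_pos: [0.4964, -0.0602, 0.0577]
tool_rot: [2.784, 1.455, 0.001]
contact_force: [0.9, 0.1, 0.1]
opening: 0.0427
```

>>> {"name": "carry_out", "arguments": {"series": [[-0.02, 0.014, 0, 0, 0, 0, 0.5], [0, 0, 0, 0, 0, 0, 0.5]]}}

```text
t: 50.9
tool_pos: [0.4962, -0.0601, 0.0577]
tool_rot: [2.783, 1.454, 0.002]
contact_force: [3.3, -1.8, -2.5]
opening: 0.0426
```

>>> {"name": "carry_out", "arguments": {"series": [[-0.016, 0.012, 0, 0, 0, 0, 0.5], [0, 0, 0, 0, 0, 0, 0.5]]}}

```text
t: 51.1
tool_pos: [0.4957, -0.0598, 0.0577]
tool_rot: [2.783, 1.454, 0.001]
contact_force: [3.7, -3.2, -3.1]
opening: 0.0426
```

>>> {"name": "carry_out", "arguments": {"series": [[-0.016, 0.013, 0, 0, 0, 0, 0.5], [0, 0, 0, 0, 0, 0, 0.5]]}}

```text
t: 51.3
tool_pos: [0.4954, -0.0596, 0.0578]
tool_rot: [2.783, 1.454, 0.002]
contact_force: [4.6, -2.8, -2.9]
opening: 0.0427
```

>>> {"name": "carry_out", "arguments": {"series": [[-0.016, 0.013, 0, 0, 0, 0, 0.5], [0, 0, 0, 0, 0, 0, 0.5]]}}

```text
t: 51.5
tool_pos: [0.4951, -0.0594, 0.0578]
tool_rot: [2.782, 1.454, 0.002]
contact_force: [5.5, -2.5, -3.0]
opening: 0.0427
```

>>> {"name": "carry_out", "arguments": {"series": [[-0.016, 0.013, 0, 0, 0, 0, 0.5], [0, 0, 0, 0, 0, 0, 0.5]]}}

```text
t: 51.7
tool_pos: [0.4949, -0.0593, 0.0578]
tool_rot: [2.782, 1.454, 0.002]
contact_force: [4.9, -3.7, -3.3]
opening: 0.0429
```

>>> {"name": "carry_out", "arguments": {"series": [[-0.016, 0.013, 0, 0, 0, 0, 0.5], [0, 0, 0, 0, 0, 0, 0.5]]}}

```text
t: 51.9
tool_pos: [0.4947, -0.0591, 0.0579]
tool_rot: [2.781, 1.453, 0.003]
contact_force: [6.7, -3.8, -3.4]
opening: 0.0428
```

>>> {"name": "carry_out", "arguments": {"series": [[-0.016, 0.013, 0, 0, 0, 0, 0.5], [0, 0, 0, 0, 0, 0, 0.5]]}}

```text
t: 52.1
tool_pos: [0.4942, -0.0587, 0.0579]
tool_rot: [2.782, 1.453, 0.002]
contact_force: [6.0, -4.2, -5.0]
opening: 0.043
```

>>> {"name": "carry_out", "arguments": {"series": [[0.1, -0.08, 0, 0, 0, 0, 0.5], [0.1, -0.08, 0, 0, 0, 0, 0.5], [0, 0, 0.4, 0, 0, 0, 0.5], [0, 0, 0.8, 0, 0, 0, 0.5], [0.3, 0.4, 0.8, 0, 0, 0, 0.5], [0.4, 0.6, 0, 0, 0, 0, 0.5], [0, 0, 0, 0, 0, 0, 0.5], [0, 0, 0, 0, 0, 0, 0.5]]}}

```text
t: 52.9
tool_pos: [0.5152, -0.0366, 0.1076]
tool_rot: [-2.783, -1.456, 0.001]
contact_force: [0.1, -0.7, 0.7]
opening: 0.0424
```

```bash
python3 look.py E wrist,side; python3 rect.py E_wrist .066 .5634 .02 57.5 10000 1
```

```text
52.9 [ 0.51524305 -0.03661339  0.10763384] [-2.78315647e+00 -1.45615443e+00  1.43708101e-03] [ 0.13320798 -0.65299097  0.66643917] 0.04241998087890129
wrist nut_top [(0.92, array([276.8,  83.6]), array([0.5647, 0.0185, 0.066 ]))]
wrist wrench []
wrist handle [(0.71, array([272.1, 259.6]), array([ 0.5058, -0.064 ,  0.066 ]))]
wrist worm_top [(0.86, array([269. , 147.5]), array([ 0.5428, -0.006 ,  0.0723]))]
side nut_top [(0.59, array([218.5, 167.6]), array([0.5696, 0.0266, 0.066 ])), (0.45, array([229.7, 144.4]), array([0.6557, 0.0847, 0.066 ]))]
side wrench [(0.65, array([220.5, 172.3]), array([0.5716, 0.0232, 0.052 ])), (0.51, array([220.8, 178.5]), array([0.5566, 0.0038, 0.052 ]))]
side handle [(0.9, array([222.6, 195.9]), array([ 0.5095, -0.0614,  0.066 ]))]
side worm_top [(0.64, array([221.1, 177. ]), array([ 0.5459, -0.0128,  0.0723]))]
```

View pics/E_wrist_rect1.png

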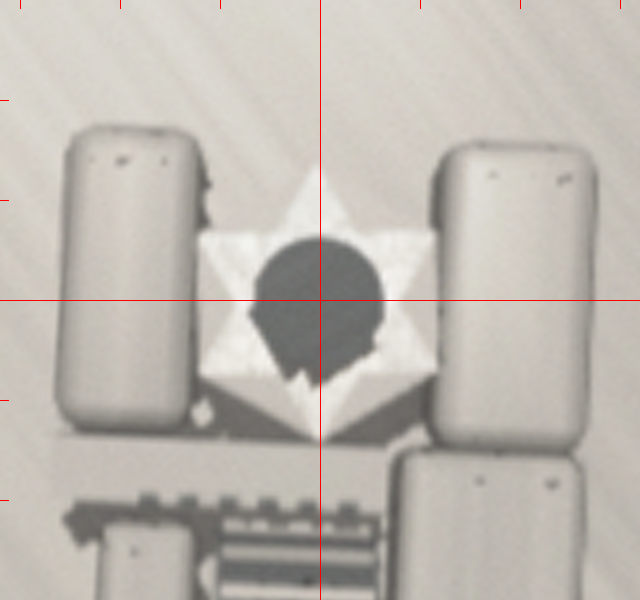

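The nut's corners have not moved under a second push at 7.6 N, so it is on the stop. The jaws measure about 24.5 mm and the spanner lies flat on the nut. I'll raise clear and hand in.

>>> {"name": "carry_out", "arguments": {"series": [[0, 0, 0.8, 0, 0, 0, 0.5], [0, 0, 0.8, 0, 0, 0, 0.5], [0, 0, 0.8, 0, 0, 0, 0.5], [0, 0, 0, 0, 0, 0, 0.5], [0, 0, 0, 0, 0, 0, 0.5]]}}

```text
t: 53.9
tool_pos: [0.5158, -0.0369, 0.1675]
tool_rot: [2.784, 1.455, 0.001]
contact_force: [0.2, -0.3, -0.5]
opening: 0.0427
```

```bash
python3 - <<'E'
from h import *
p,R,t=cam('scene'); cv2.imwrite('pics/F.png',p['frame'])
for k,z in [('sanding_block',.052),('paint_tin',0),('brush',0)]: print(k,mark(p,R,t,k,z)[:1])
print(ctrl.get_obs()['t'],ctrl.finish_job())
E
```

```text
sanding_block [(0.88, array([334.7, 242.8]), array([0.6728, 0.0908, 0.052 ]))]
paint_tin [(0.76, array([183.9, 140.3]), array([ 0.4071, -0.3642,  0.    ]))]
brush [(0.97, array([166.9, 197.3]), array([ 0.6078, -0.3392,  0.    ]))]
the job is handed in; nothing more can be done
54.1 None
```

View pics/F.png

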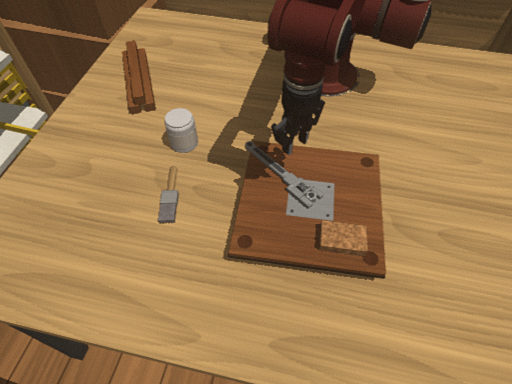

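The job is handed in at 54 s, and my last checks suggest every step was met. I slid the open spanner onto the nut and closed its jaws with five light wipes of the worm. I then swung the handle clockwise until the nut, turned about 0.65 rad, would go no further.

**Last checks:**
- **Nut:** two later pushes of about 7.5 to 8 N at 105 mm from the nut did not turn it, so I take it to be on its stop. This is inferred; I could not read the nut's angle directly.
- **Spanner:** it lies flat on the nut and the gripper is clear of it. The jaws measure roughly 24.5 mm, so they are still snug.
- **Sanding block, paint tin and brush:** they look undisturbed. The camera readings differ from the start by up to 13 mm, about the scatter between views, so they don't show any movement.

**What went wrong or disagreed:**
- **Jammed finger:** once the closed finger caught on the handle's edge and pressed about 47 N on the handle, not on the worm. I lifted off straight away. A picture afterwards showed the nut and jaws unchanged.
- **Spanner angle:** the final pushes left the spanner about 2.5° ahead of the nut's flats, so the worm probably gave by about half a millimetre.

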